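# Fit the bayonet lamp and switch it on

## Robot

A 6-joint arm with a two-finger parallel gripper is mounted at the origin on the work surface. World frame = base frame: x ahead of the robot, y to its left, z up, the work surface at z = 0. Lengths are in mm, angles in rad, forces in N, time in s.
With the tool pointing down it reaches from about 400 to 925 mm from the base axis. Payload 12.5 kg.
Tool frame: the origin (TCP) lies midway between the tips of the shut fingers; the grasp point (between the pads) lies 19 mm behind it; z points along the fingers, y is the direction in which the jaws open and shut (so a half turn about z gives the same grasp; the last joint's range is limited). The gripper opens to 95 mm and grips with 3 to 60 N. Pads are 20 mm wide; open, the fingers measure 119 mm over their backs; the gripper's body (75 mm by 180 mm) begins 59 mm behind the grasp point.
Start: joints at [1.22, 0.491, 1.559, -0, 1.092, -0.106], TCP at [151.458, 606.389, 214.661] pointing down, gripper open.
Joint ranges: [-3.1, 3.1], [-0.84, 2.19], [0.05, 2.79], [-1.13, 4.28], [0.06, 2.93], [-2.69, 2.69]. Speed limits (rad/s): [2.22, 2.22, 2.79, 3.14, 3.14, 3.14].

## Interface

Orientations are given as [roll, pitch, yaw] about the fixed x, y, z axes, in that order (R = Rz(yaw) Ry(pitch) Rx(roll)).
In Python, from cell import * gives the robot as it stands. The module is installed in compiled form; this text tells all that it offers.
- The arm moves only by the tool carry_out, never from a script. Its argument "moves" is a list of rows, each an object of numbers: "dx", "dy", "dz": the shift along the tool's x, y, z in m; "twist": the turn about the tool's z in degrees. A call has 1 to 5 rows; each row is the pose to reach, as a shift and turn from the pose commanded when the call began, along the tool's axes at that moment; what a row does not reach only later rows make up. A row lasts 1/10 s, in which the tool goes at most 50 mm and 8.59 degrees, less where a joint would pass 70% of its speed; a pose out of reach is approached as far as the arm can. A call with a gripper value outside its range is refused whole. "grip" is the finger opening in m, from 0 to 0.0951, set as the call begins (left out, the last holds). The fingers move at their own pace and stop on an object; the grip force is fixed at half the most. Time passes only in rows, so rows that repeat a pose let the fingers close. It gives the time, the measured TCP pose, the force and the opening at its end, in the units of the state.
- state(): the state, without advancing time (a new reading comes with each control period).
- read_camera(name): name is "side" or "top"; returns (picture, depth): 480x640x3 uint8, red, green, blue; 480x640 float32, mm along the optical axis (not along the pixel's ray), 0 where there is no reading.
- camera_info(name): a dict with "mtx" (3x3 intrinsics, pixels), "R" (3x3) and "t" (3): a world point X has camera coordinates R X + t. Camera axes: x right, y down, z forward; pixel columns grow to the right and rows downward; lengths in mm; the calibration is good to about 2 mm. A picture is of the moment at which its call begins. camera_info takes no time and is no camera call.
- job_done(): hands the job in, once; it reports no verdict.
The state is a dict: "t": time; "joints": joint angles; "qvel": joint speeds; "tau": joint torques, N m; "eef_pos": TCP position; "tcp_rot": TCP orientation; "ft_force": force on the tool from outside, world axes, zero at the start; "moment": the same for the moment, N m; "opening": opening from 0.0 (shut) to 1.0 (fully open).
Only numpy, scipy, OpenCV 4.12 (cv2) and the standard library are available. Lean on these libraries where they do the work, as an engineer would, in place of code of your own. Each camera call takes 0.05 s, during which the arm holds its last target. There are 200 camera calls.

## Task

Take the square-headed lamp out of its stand and fit it in the sloping bayonet port of the lamp house: lugs through the notches, push in against the spring, turn about a quarter turn clockwise to the stop and let the spring click it home. Once it is locked and let go of, throw the toggle on the light controller all the way over to switch it on. Leave the other things on the table where they are.

Things in the scene. Friction and masses are not known exactly. Their poses are not given: they have to be found in the camera images.
- lamp: Loose bayonet lamp, about 0.2 kg, 104 mm long, standing nose down in its stand at the start. Origin: centre of the flat nose end; z along its axis from nose to head; x along its two lugs. Round aluminium shank 39 mm in diameter (z 0 to 48 mm, the first 8 mm tapered from 30 mm), black collar 60 mm in diameter (z 48 to 54 mm). Turned half round about z it fits the same.
- lamp_lugs (a point): Point on the lamp's axis at mid-height of the lugs, 27 mm from the nose. Two steel lugs stand out along the lamp's +x and -x, to 30 mm from the axis, 12 mm wide, 6 mm high (z 24 to 30 mm); a small steel pointer on the collar marks each.
- lamp_head (a point): Centre of the lamp's square aluminium head, the part to grip, 79 mm from the nose: 46 x 46 mm, faces square to the lamp's x and y, z 54 to 104 mm.
- stand: Fixed black block 90 x 90 x 26 mm with a round hole 44 mm wide and 20 mm deep in which the lamp stands loosely; origin centre of its underside, z up.
- lamp_house: Fixed lamp house: dark base 250 x 150 mm, a grey 100 x 100 mm housing tilted towards its front (its own -x side), a white box 142 mm high behind. Origin on the table straight below the centre of the port's face; z up.
- port: Bayonet port: steel face plate 100 x 100 mm, 6 mm thick, with a keyhole opening. Origin: centre of the opening in the outer face, 140 mm above the table; z points out along the mount's axis, 30 degrees from vertical, leaning to the front; x points up the slope. Bore 44 mm wide, two notches along port +x and -x, each 20 mm wide, reaching 35 mm from the axis. The lamp goes in with its lugs in the notches.
- port_turn (a point): Point on the port's axis 44 mm below the face: where the nose should be to turn. Ribs 5 mm high guard the pockets: pushed in less than 41 mm, the lugs catch on them on the way round. Turn it 80 degrees (1.40 rad) clockwise as seen looking into the port (negative about port z), to a stop. The other way it stops after about 55 degrees without locking.
- port_home (a point): Point on the port's axis 36 mm below the face: where the nose sits once the lamp is locked. Let go after the turn, the lamp is lifted by the spring and its lugs enter pockets behind the plate, their line 80 degrees from the notches; the collar then stands 12 mm clear of the face.
- spring_plate (a joint): Travel of the spring plate inside the port, m. It meets the nose 28 mm below the face (reads 0, 4 N), reads 0.008 with the lamp locked (6.4 N), 0.016 at the turning depth (8.8 N), and stops at 0.018, 46 mm below the face.
- controller: Fixed white light controller box, 150 x 200 mm, top 72 mm above the table, two black knobs and small keys on its front (its -x side); origin centre of its underside, z up.
- switch (a joint): Black toggle on top of the controller, rad: 0 off (leaning to the controller's front, -x), 1.0 fully on (leaning to its back, +x). It turns about an axis along the controller's y, 94 mm above the table at the controller's centre, takes about 1 N at the tip and stays where it is left.
- switch_tip (a point): Centre of the ball (26 mm in diameter) on the end of the toggle, 75 mm from its pivot, on a steel rod 10 mm thick.
- blank_plug: Bystander: round aluminium blanking plug, without lugs, 60 mm wide, 75 mm high, standing loose; origin centre of its underside.
- lens_cap: Bystander: loose grey lens cap 54 mm wide, 12 mm high, lying beside the lamp's stand; origin centre of its underside.
- angle_block: Bystander: loose steel block 50 x 80 x 60 mm; origin centre of its underside.
Not all that is in view belongs to the job. What is shaped like the lamp but pink or purple is not meant.

How it is judged:
By the outcome, as a careful person would: the job done as asked, in the order asked, and still so for the second after the job is handed in, with the robot touching nothing.
It also fails if it takes over 64 s, if anything falls off the work surface, if the arm or the gripper's body presses on something with over 40 N, if the wrist force passes 120 N, or if a joint passes its speed limit or range.

## Working session

There is one attempt and no reset: what is moved stays moved. The work goes in short steps, Python scripts to look and compute and a tool call to move; the robot and the scene stay as the last step left them, time stands still between calls to the robot, and variables do not carry over. Pictures are saved under pics/ and viewed, about 8 in all and at most 12, crops included, and the job is handed in when it is done.

Besides the shell and the picture viewer there is one more tool, called after "Call:" as name(argument=value, ...), one argument or row to a line, values as JSON. carry_out: Moves the arm, as the interface text tells. Its arguments: {"type":"object","properties":{"moves":{"type":"array","items":{"type":"object","properties":{"dx":{"type":"number"},"dy":{"type":"number"},"dz":{"type":"number"},"twist":{"type":"number"}}}},"grip":{"type":"number"}},"required":["moves"]}

```bash
mkdir -p pics; python3 - <<'E'
from cell import *
import cv2,numpy as np
for n in("top","side"):
    p,d=read_camera(n);cv2.imwrite(f"pics/{n}0.png",p[:,:,::-1]);np.save(f"{n}0.npy",d)
    c=camera_info(n);print(n,c["mtx"],c["R"],c["t"])
print(state())
E
```

```text
top [[501.37788691   0.         318.68306956]
 [  0.         501.37788691 239.08631718]
 [  0.           0.           1.        ]] [[ 0.01381605 -0.99988645  0.00601713]
 [-0.98764468 -0.01458586 -0.15602961]
 [ 0.15609966 -0.00378707 -0.98773405]] [ -82.82640145  484.45507473 1254.74626812]
side [[450.57274393   0.         307.84461176]
 [  0.         450.57274393 253.57217591]
 [  0.           0.           1.        ]] [[ 0.99850377 -0.05369047  0.01037132]
 [-0.03286057 -0.74073617 -0.67099188]
 [ 0.04370828  0.66964711 -0.74139216]] [-498.53654655   39.94670009 1285.12664356]
{'t': 0.1, 'joints': array([ 1.22037235e+00,  4.91514884e-01,  1.55941398e+00,  2.59959719e-06,
        1.09167376e+00, -1.05563540e-01]), 'qvel': array([ 0.00013862, -0.00035821, -0.00222297,  0.0003512 ,  0.00123282,
       -0.00022118]), 'tau': array([ 3.30599461e-03, -6.13622403e+01, -2.58602840e+01,  6.94146962e-02,
        4.70603071e-02, -6.92888852e-05]), 'eef_pos': array([151.39236008, 606.16035461, 214.10171071]), 'tcp_rot': array([-3.14058855e+00, -1.08710616e-04,  2.89673096e+00]), 'ft_force': array([-0.31955023, -0.47718586,  0.6849699 ]), 'moment': array([-0.01231034,  0.01532468,  0.02313226]), 'opening': 1.0008489589279572}
```

View pics/top0.png

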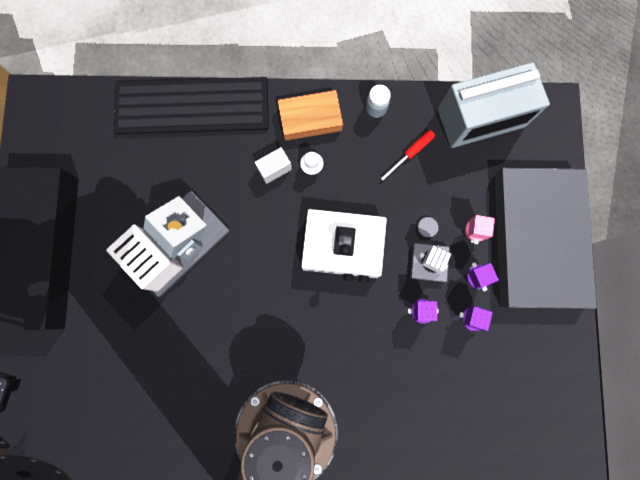

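View pics/side0.png

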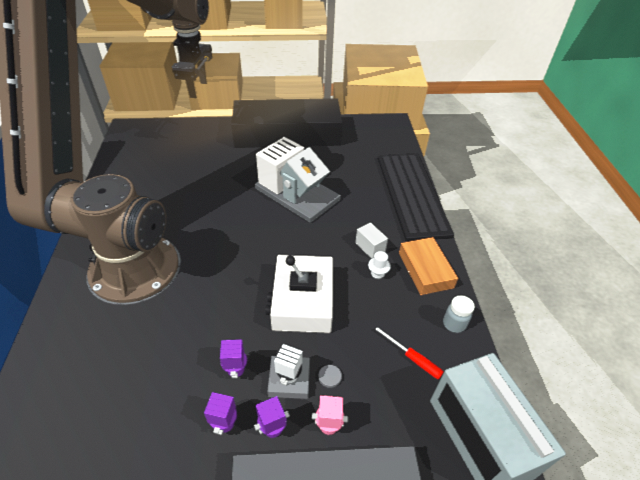

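The aluminium lamp stands in the black stand at top (437,258) / side (289,362). The look-alikes are pink (481,228) and purple (427,311), (483,277) and (478,319) in the top view. Only the one in the stand is uncoloured, so it fits the description. The lamp house is at top (170,240) and the controller at top (345,243). I'll confirm in an enlarged crop.

```bash
cat > h.py <<'E'
import numpy as np,cv2
from cell import *
def cam(n):
    c=camera_info(n);return np.array(c["mtx"]),np.array(c["R"]),np.array(c["t"])
def ray(n,u,v):
    K,R,t=cam(n);d=R.T@np.linalg.inv(K)@np.array([u,v,1.]);return -R.T@t,d
def onz(n,u,v,z):
    o,d=ray(n,u,v);return o+d*(z-o[2])/d[2]
def two(a,b):
    (o1,d1),(o2,d2)=ray("top",*a),ray("side",*b)
    s=np.linalg.lstsq(np.c_[d1,-d2],o2-o1,rcond=None)[0]
    p,q=o1+s[0]*d1,o2+s[1]*d2;return (p+q)/2,np.linalg.norm(p-q)
def cloud(n,d):
    K,R,t=cam(n);v,u=np.mgrid[:480,:640];
    P=np.stack([(u-K[0,2])/K[0,0]*d,(v-K[1,2])/K[1,1]*d,d],-1)
    return (P-t)@R
def proj(n,X):
    K,R,t=cam(n);p=K@(R@np.asarray(X,float)+t);return p[:2]/p[2]
E
python3 - <<'E'
from h import *
t=cv2.imread("pics/top0.png");s=cv2.imread("pics/side0.png")
def cr(i,x,y,w=80,h=60):return cv2.resize(i[y:y+h,x:x+w],(400,300),interpolation=cv2.INTER_CUBIC)
cv2.imwrite("pics/c1.png",np.vstack([np.hstack([cr(t,400,225),cr(s,250,335)]),np.hstack([cr(t,140,190),cr(s,265,135)])]))
for n in("top","side"):
    d=np.load(n+"0.npy");C=cloud(n,d)
    pts=dict(top=[(437,258),(421,275),(345,205),(320,260),(345,235),(190,205),(160,225),(160,215),(190,235),(215,225),(428,226),(600,400)],side=[(289,352),(275,385),(305,315),(300,155),(320,170),(330,376)])[n]
    for u,v in pts: print(n,u,v,C[v,u].round(1),d[v,u])
E
```

```text
top 437 258 [ 432.4 -363.5  107.8] 1217.1107
top 421 275 [ 397.6 -340.8   27. ] 1291.4562
top 345 205 [ 587.  -145.8   -7. ] 1353.8682
top 320 260 [427.3 -79.8  74. ] 1248.6578
top 345 235 [ 488.  -140.6   93.9] 1238.7207
top 190 205 [575.  265.5  18.2] 1325.563
top 160 225 [494.  295.8 161.1] 1171.5803
top 160 215 [520.5 301.4 148.2] 1188.4214
top 190 235 [475.  230.2 139.1] 1190.5963
top 215 225 [521.9 196.6  20.1] 1315.5802
top 428 226 [ 528.9 -364.6   13. ] 1325.8198
top 600 400 [  88.3 -798.    -5. ] 1276.5364
side 289 352 [ 437.8 -356.1  110.9] 983.57587
side 275 385 [ 403.5 -390.9   27.7] 1020.43463
side 305 315 [ 478.9 -235.7   74.1] 1093.287
side 300 155 [489.4 296.4 160.3] 1386.1943
side 320 170 [550.1 267.4 123.5] 1396.6334
side 330 376 [ 531.1 -368.1   14.1] 1051.383
```

View pics/c1.png

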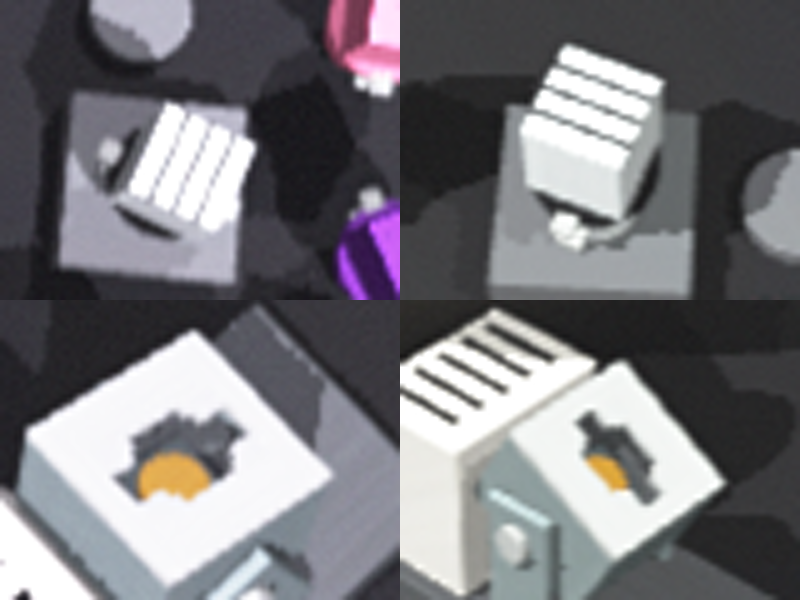

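The crop confirms it: a plain aluminium square head in the stand, its pointers at top crop (108,152) and side crop (568,232). The port's keyhole has its notches running up the slope. Next I'll measure lamp, port and controller.

```bash
python3 - <<'E'
from h import *
t=cv2.imread("pics/top0.png");C=cloud("top",np.load("top0.npy"));S=cloud("side",np.load("side0.npy"))
def win(C,x0,x1,y0,y1,z0,z1):
    m=(C[...,0]>x0)&(C[...,0]<x1)&(C[...,1]>y0)&(C[...,1]<y1)&(C[...,2]>z0)&(C[...,2]<z1);return C[m]
for nm,c in(("top",C),("side",S)):
    P=win(c,390,480,-410,-310,100,125);r=cv2.minAreaRect(P[:,:2].astype(np.float32));print(nm,"head",r,len(P),np.median(P[:,2]))
    P=win(c,370,500,-430,-290,20,32);r=cv2.minAreaRect(P[:,:2].astype(np.float32));print(nm,"stand",r)
    P=win(c,340,620,-280,0,66,78);print(nm,"ctrl",cv2.minAreaRect(P[:,:2].astype(np.float32)))
    P=win(c,400,580,-230,-50,100,200);print(nm,"toggle",len(P),P.min(0),P.max(0))
    P=win(c,430,620,180,330,85,200)
    if nm=="top":B=P
    P=win(c,400,700,100,420,12,30);print(nm,"base",cv2.minAreaRect(P[:,:2].astype(np.float32)))
    # port plane RANSAC
    P=win(c,430,640,180,340,95,190);rng=np.random.default_rng(0);best=None
    for _ in range(2000):
        a=P[rng.choice(len(P),3,False)];n=np.cross(a[1]-a[0],a[2]-a[0]);l=np.linalg.norm(n)
        if l<200:continue
        n/=l;n*=np.sign(n[2])
        if abs(n[2]-.866)>.06:continue
        k=abs((P-a[0])@n)<1.5
        if best is None or k.sum()>best.sum():best=k
    Q=P[best];c0=Q.mean(0);n=np.linalg.svd(Q-c0)[2][2];n*=np.sign(n[2])
    f=np.array([n[0],n[1],0]);f/=np.linalg.norm(f);x=-f*n[2]+np.array([0,0,1])*np.hypot(n[0],n[1]);y=np.cross(n,x)
    q=np.c_[(Q-c0)@x,(Q-c0)@y].astype(np.float32);r=cv2.minAreaRect(q)
    ctr=c0+x*r[0][0]+y*r[0][1]
    print(nm,"port n",n,"tilt",np.degrees(np.arccos(n[2])),"az",np.degrees(np.arctan2(n[1],n[0])),"ctr",ctr,r,len(Q))
print("pointer",onz("top",421.6,255.4,57),onz("side",283.6,381.4,57))
print("pointer proj in depth",C[255,421],S[381,283])
# free space for azimuth 128/-52
for nm,c in(("top",C),("side",S)):
    P=win(c,-700,200,500,1300,100,900);print(nm,len(P),P.min(0) if len(P) else 0)
E
```

```text
top head ((431.1016845703125, -364.4404296875), (46.15114212036133, 47.39331817626953), 65.29744720458984) 375 109.61378312353978
top stand ((431.0334777832031, -364.6855163574219), (91.46067810058594, 90.70110321044922), 84.44673156738281)
top ctrl ((473.42218017578125, -138.55909729003906), (199.9932098388672, 149.96417236328125), 84.5502700805664)
top toggle 215 [ 431.24961432 -164.75646369  100.01010281] [ 504.43588681 -118.3156771   176.43480731]
top base ((503.83258056640625, 268.7743835449219), (150.66326904296875, 161.66409301757812), 45.31211853027344)
top port n [ 0.35369417 -0.34266495  0.87033394] tilt 29.502531616934405 az -44.09260183061199 ctr [508.38335546 266.13713124 139.55338351] ((-1.6913490295410156, -0.26604461669921875), (101.56929016113281, 101.82664489746094), 89.12897491455078) 674
side head ((434.343017578125, -365.1776428222656), (47.522125244140625, 46.650699615478516), 65.29073333740234) 468 110.71096826756086
side stand ((434.3160705566406, -364.93585205078125), (92.50084686279297, 90.26727294921875), 84.94505310058594)
side ctrl ((476.53936767578125, -
[... 155 characters left out ...]
19.87071507  178.32622686]
side base ((508.00384521484375, 268.9771728515625), (154.64901733398438, 169.23683166503906), 44.65399169921875)
side port n [ 0.33933405 -0.35977246  0.86914681] tilt 29.640355901910564 az -46.67456789400592 ctr [511.34619775 264.05409428 140.87283914] ((-0.02286529541015625, -0.24071502685546875), (100.07819366455078, 102.2671890258789), 1.566220760345459) 341
pointer [ 444.67460133 -336.89103639   57.        ] [ 423.68488559 -397.62789188   57.        ]
pointer proj in depth [ 445.30340536 -334.78582529   59.87068229] [ 422.47261241 -398.73862653   61.27333814]
top 470 [ 97.18817434 510.35454494 208.62685546]
side 6069 [-451.65798241  500.00176622  100.2198521 ]
```

Call:
carry_out(
  moves=[
    {"dx": -0.039, "dy": -0.03},
    {"dx": -0.078, "dy": -0.06},
    {"dx": -0.117, "dy": -0.09},
    {"dx": -0.156, "dy": -0.12},
    {"dx": -0.195, "dy": -0.15},
  ],
  grip=0.09,
)

```text
schema error: expected keys dx, dy, dz, twist
```

Call:
carry_out(
  moves=[
    {"dx": -0.039, "dy": -0.03},
    {"dx": -0.078, "dy": -0.06},
    {"dx": -0.117, "dy": -0.09},
    {"dx": -0.156, "dy": -0.12},
    {"dx": -0.195, "dy": -0.15},
  ],
)

```text
schema error: expected keys dx, dy, dz, twist
```

```bash
cat >> h.py <<'E'
from scipy.spatial.transform import Rotation as Ro
def pose():
    s=state();return np.array(s["eef_pos"]),Ro.from_euler("xyz",s["tcp_rot"]).as_matrix(),s
def go(target,yaz=None):
    p,R,s=pose();d=R.T@(np.array(target,float)-p);a=np.degrees(np.arctan2(R[1,1],R[0,1]))
    print("t %.2f"%s["t"],"pos",p.round(1),"tool z",R[:,2].round(3),"yaz %.1f"%a,"j",np.degrees(s["joints"]).round(1),"F",np.round(s["ft_force"],1),"op %.3f"%s["opening"])
    print(" shift mm",d.round(1),"twist",None if yaz is None else round((a-yaz+180)%360-180,1))
E
python3 -c "
from h import *
go([433,-365,200],-24.7)
for u,v in((427,311),(483,277),(478,319),(481,228)):print(onz('top',u,v,100))"
```

```text
t 0.10 pos [151.4 606.2 214.1] tool z [-0.    -0.001 -1.   ] yaz 76.0 j [69.9 28.2 89.3  0.  62.5 -6. ] F [-0.3 -0.5  0.7] op 1.001
 shift mm [-508.6 -873.9   14.9] twist 100.7
[ 304.74181651 -338.34121869  100.        ]
[ 388.46251154 -476.22383217  100.        ]
[ 287.44147041 -460.4372462   100.        ]
[ 509.44528716 -475.80548248  100.        ]
```

Call:
carry_out(
  moves=[
    {"dx": -0.039, "dy": -0.03, "dz": 0, "twist": 0},
    {"dx": -0.078, "dy": -0.06, "dz": 0, "twist": 0},
    {"dx": -0.117, "dy": -0.09, "dz": 0, "twist": 0},
    {"dx": -0.156, "dy": -0.12, "dz": 0, "twist": 0},
    {"dx": -0.195, "dy": -0.15, "dz": 0, "twist": 0},
  ],
  grip=0.09,
)

```text
t: 0.6
eef_pos: [305.0, 411.9, 214.5]
tcp_rot: [-3.141, -0.0, 2.897]
ft_force: [1.0, -0.1, 0.3]
opening: 0.945
```

Call:
carry_out(
  moves=[
    {"dx": -0.039, "dy": -0.03, "dz": 0, "twist": 0},
    {"dx": -0.078, "dy": -0.06, "dz": 0, "twist": 0},
    {"dx": -0.117, "dy": -0.09, "dz": 0, "twist": 0},
    {"dx": -0.156, "dy": -0.12, "dz": 0, "twist": 0},
    {"dx": -0.195, "dy": -0.15, "dz": 0, "twist": 0},
  ],
)

```text
t: 1.1
eef_pos: [458.0, 219.0, 214.6]
tcp_rot: [3.142, -0.0, 2.897]
ft_force: [-0.7, 0.8, -0.7]
opening: 0.947
```

```bash
python3 -c "
from h import *
go([433,-365,200],-24.7)"
```

```text
t 1.10 pos [458.  219.  214.6] tool z [-0.  0. -1.] yaz 76.0 j [ 18.1  18.6 105.5   0.   55.9 -57.9] F [-0.7  0.8 -0.7] op 0.947
 shift mm [-117.3 -572.6   14.5] twist 100.7
```

Call:
carry_out(
  moves=[
    {"dx": -0.01, "dy": -0.045, "dz": -0.005, "twist": 0},
    {"dx": -0.02, "dy": -0.09, "dz": -0.01, "twist": 0},
    {"dx": -0.03, "dy": -0.135, "dz": -0.02, "twist": 0},
    {"dx": -0.04, "dy": -0.18, "dz": -0.03, "twist": 0},
    {"dx": -0.05, "dy": -0.225, "dz": -0.03, "twist": 0},
  ],
)

```text
t: 1.6
eef_pos: [451.1, -11.4, 245.6]
tcp_rot: [3.141, 0.002, 2.897]
ft_force: [1.0, -0.0, -0.1]
opening: 0.942
```

Call:
carry_out(
  moves=[
    {"dx": -0.01, "dy": -0.045, "dz": 0, "twist": 0},
    {"dx": -0.02, "dy": -0.09, "dz": 0, "twist": 0},
    {"dx": -0.03, "dy": -0.135, "dz": 0, "twist": 0},
    {"dx": -0.04, "dy": -0.18, "dz": 0, "twist": 0},
    {"dx": -0.05, "dy": -0.225, "dz": 0, "twist": 0},
  ],
)

```text
t: 2.1
eef_pos: [444.5, -241.9, 244.5]
tcp_rot: [3.141, -0.0, 2.897]
ft_force: [1.5, 0.9, -0.1]
opening: 0.946
```

Call:
carry_out(
  moves=[
    {"dx": -0.005, "dy": -0.04, "dz": 0, "twist": 8},
    {"dx": -0.01, "dy": -0.08, "dz": 0, "twist": 16},
    {"dx": -0.015, "dy": -0.12, "dz": 0, "twist": 24},
    {"dx": -0.015, "dy": -0.12, "dz": 0, "twist": 32},
    {"dx": -0.015, "dy": -0.12, "dz": 0, "twist": 40},
  ],
)

```text
t: 2.6
eef_pos: [429.9, -361.2, 243.9]
tcp_rot: [-3.141, -0.001, 2.191]
ft_force: [-0.2, 0.5, -0.2]
opening: 0.949
```

Call:
carry_out(
  moves=[
    {"dx": 0, "dy": 0, "dz": 0, "twist": 8},
    {"dx": 0, "dy": 0, "dz": 0, "twist": 16},
    {"dx": 0, "dy": 0, "dz": 0, "twist": 24},
    {"dx": 0, "dy": 0, "dz": 0, "twist": 32},
    {"dx": 0, "dy": 0, "dz": 0, "twist": 40},
  ],
)

```text
t: 3.1
eef_pos: [430.5, -359.9, 244.3]
tcp_rot: [-3.141, -0.001, 1.495]
ft_force: [-0.1, 0.5, -0.2]
opening: 0.947
```

```bash
python3 -c "
from h import *
go([433,-365,66],-24.7)"
```

```text
t 3.10 pos [ 430.5 -359.9  244.3] tool z [-0.     0.001 -1.   ] yaz -4.4 j [-46.6  21.2  96.2   0.   62.6 -42.3] F [-0.1  0.5 -0.2] op 0.947
 shift mm [ -4.9   3.  178.3] twist 20.3
```

Call:
carry_out(
  moves=[
    {"dx": -0.005, "dy": 0.003, "dz": 0.03, "twist": 8},
    {"dx": -0.005, "dy": 0.003, "dz": 0.06, "twist": 16},
    {"dx": -0.005, "dy": 0.003, "dz": 0.09, "twist": 20.3},
    {"dx": -0.005, "dy": 0.003, "dz": 0.11, "twist": 20.3},
    {"dx": -0.005, "dy": 0.003, "dz": 0.11, "twist": 20.3},
  ],
  grip=0.08,
)

```text
t: 3.6
eef_pos: [432.3, -364.3, 132.0]
tcp_rot: [-3.137, -0.002, 1.146]
ft_force: [0.5, 1.0, 0.2]
opening: 0.84
```

```bash
python3 -c "
from h import *
go([433,-365,66],-24.7)
p,d=read_camera('top');q,e=read_camera('side')
a=cv2.resize(p[210:310,385:485,::-1],(500,500),interpolation=2);b=cv2.resize(q[300:400,240:300,::-1],(300,500),interpolation=2)
cv2.imwrite('pics/g1.png',np.hstack([a,b]))"
```

```text
t 3.60 pos [ 432.3 -364.3  132. ] tool z [-0.003  0.004 -1.   ] yaz -24.3 j [-46.8  29.  102.7   0.   48.5 -22.5] F [0.5 1.  0.2] op 0.840
 shift mm [-0.4  1.3 66. ] twist 0.4
```

View pics/g1.png

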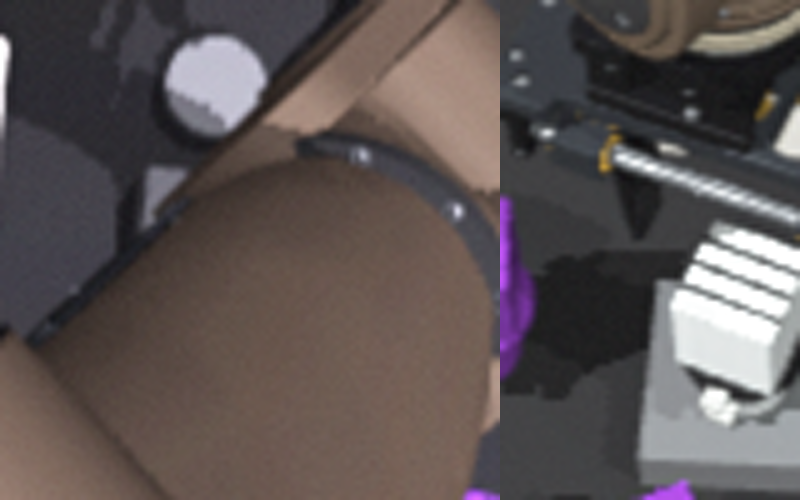

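The arm hides the lamp from the top camera. In the side half the jaws hang above the head, their sides square to its faces. I'll lower and close.

Call:
carry_out(
  moves=[
    {"dx": 0, "dy": 0.001, "dz": 0.03, "twist": 0.4},
    {"dx": 0, "dy": 0.001, "dz": 0.055, "twist": 0.4},
    {"dx": 0, "dy": 0.001, "dz": 0.066, "twist": 0.4},
    {"dx": 0, "dy": 0.001, "dz": 0.066, "twist": 0.4},
    {"dx": 0, "dy": 0.001, "dz": 0.066, "twist": 0.4},
  ],
)

```text
t: 4.2
eef_pos: [434.6, -366.1, 69.8]
tcp_rot: [3.14, 0.0, 1.139]
ft_force: [-0.1, -0.1, 0.3]
opening: 0.843
```

Call:
carry_out(
  moves=[
    {"dx": 0, "dy": 0, "dz": 0, "twist": 0},
    {"dx": 0, "dy": 0, "dz": 0, "twist": 0},
    {"dx": 0, "dy": 0, "dz": 0, "twist": 0},
    {"dx": 0, "dy": 0, "dz": 0, "twist": 0},
    {"dx": 0, "dy": 0, "dz": 0, "twist": 0},
  ],
  grip=0.03,
)

```text
t: 4.7
eef_pos: [434.1, -365.7, 68.7]
tcp_rot: [3.141, -0.0, 1.139]
ft_force: [0.6, -1.0, -0.7]
opening: 0.484
```

Call:
carry_out(
  moves=[
    {"dx": 0, "dy": 0, "dz": 0, "twist": 0},
    {"dx": 0, "dy": 0, "dz": 0, "twist": 0},
    {"dx": 0, "dy": 0, "dz": -0.005, "twist": 0},
    {"dx": 0, "dy": 0, "dz": -0.015, "twist": 0},
    {"dx": 0, "dy": 0, "dz": -0.03, "twist": 0},
  ],
)

```text
t: 5.2
eef_pos: [433.9, -365.4, 98.8]
tcp_rot: [-3.14, -0.001, 1.139]
ft_force: [0.4, 0.4, -1.3]
opening: 0.484
```

```bash
python3 -c "
from h import *
go([433,-365,300],-24.7)"
```

```text
t 5.20 pos [ 433.9 -365.4   98.8] tool z [-0.001  0.001 -1.   ] yaz -24.7 j [-46.8  31.7 104.2   0.   44.2 -22.1] F [ 0.4  0.4 -1.3] op 0.484
 shift mm [ 1.000e-01 -1.200e+00 -2.012e+02] twist -0.0
```

Call:
carry_out(
  moves=[
    {"dx": 0, "dy": 0, "dz": -0.04, "twist": 0},
    {"dx": 0, "dy": 0, "dz": -0.08, "twist": 0},
    {"dx": 0, "dy": 0, "dz": -0.12, "twist": 0},
    {"dx": 0, "dy": 0, "dz": -0.16, "twist": 0},
    {"dx": 0, "dy": 0, "dz": -0.17, "twist": 0},
  ],
)

```text
t: 5.7
eef_pos: [434.8, -366.3, 273.6]
tcp_rot: [3.135, 0.002, 1.139]
ft_force: [0.4, -1.0, -2.3]
opening: 0.484
```

Call:
carry_out(
  moves=[
    {"dx": 0.01, "dy": -0.028, "dz": 0, "twist": 0},
    {"dx": 0.021, "dy": -0.056, "dz": 0, "twist": 0},
    {"dx": 0.031, "dy": -0.084, "dz": 0, "twist": 0},
    {"dx": 0.042, "dy": -0.113, "dz": 0, "twist": 0},
    {"dx": 0.052, "dy": -0.141, "dz": 0, "twist": 0},
  ],
)

```text
t: 6.2
eef_pos: [326.5, -258.1, 268.2]
tcp_rot: [-3.141, -0.001, 1.139]
ft_force: [-0.4, 0.5, -1.7]
opening: 0.481
```

```bash
python3 -c "
from h import *
go([280,-200,270],-24.7)"
```

```text
t 6.20 pos [ 326.5 -258.1  268.2] tool z [-0.001  0.001 -1.   ] yaz -24.7 j [-47.4   7.2 112.1   0.   60.8 -22.7] F [-0.4  0.5 -1.7] op 0.481
 shift mm [ 33.3 -66.6  -1.7] twist -0.0
```

```bash
python3 - <<'E'
import numpy as np
from scipy.optimize import least_squares
D=np.array([[69.9,28.2,89.3,151.4,606.2,214.1],[18.1,18.6,105.5,458,219,214.6],[-46.6,21.2,96.2,430.5,-359.9,244.3],[-46.8,29,102.7,432.3,-364.3,132],[-46.8,31.7,104.2,433.9,-365.4,98.8],[-47.4,7.2,112.1,326.5,-258.1,268.2]])
j1,a,b=np.radians(D[:,:3]).T;r=D[:,3]*np.cos(j1)+D[:,4]*np.sin(j1);o=-D[:,3]*np.sin(j1)+D[:,4]*np.cos(j1)
print("r",r,"off",o)
f=lambda q,a,b:(q[0]+q[1]*np.sin(a)+q[2]*np.sin(a+b)+q[3]*np.cos(a+b),q[4]+q[1]*np.cos(a)+q[2]*np.cos(a+b)-q[3]*np.sin(a+b))
F=lambda q:np.r_[f(q,a,b)[0]-r,f(q,a,b)[1]-D[:,5]]
s=least_squares(F,[0,450,400,0,0]);q=s.x;print(q,s.fun.round(1))
for z in(120,200,270,350,450,550):
  for rr in(400,350,300,250,200,150):
    w=least_squares(lambda v:np.array(f(q,*v))-[rr,z],[.2,1.9]);j2,j3=np.degrees(w.x);print(z,rr,"ok" if w.cost<1 else "out",j2.round(),j3.round(),(180-j2-j3).round(),end=" | ")
  print()
E
```

```text
r [621.30901338 503.37434317 557.28539748 561.49298486 563.39012572
 410.98666229] off [66.14763709 65.87314046 65.50760071 65.75262694 66.16597493 65.63401117]
[ -0.69634069 584.76946317 411.86011336  42.23104673 -73.72014705] [ 0.2 -0.2 -0.3  0.7 -0.5  0.1 -0.1  0.   0.1  0.2 -0.1 -0.1]
120 400 ok 19.0 125.0 36.0 | 120 350 ok 16.0 131.0 33.0 | 120 300 ok 13.0 137.0 30.0 | 120 250 ok 9.0 143.0 28.0 | 120 200 ok 6.0 148.0 26.0 | 120 150 ok 1.0 154.0 25.0 | 
200 400 ok 11.0 119.0 49.0 | 200 350 ok 7.0 125.0 48.0 | 200 300 ok 3.0 130.0 47.0 | 200 250 ok -2.0 135.0 47.0 | 200 200 ok -8.0 139.0 48.0 | 200 150 ok -14.0 143.0 51.0 | 
270 400 ok 6.0 113.0 61.0 | 270 350 ok 1.0 118.0 60.0 | 270 300 ok -4.0 123.0 60.0 | 270 250 ok -9.0 127.0 61.0 | 270 200 ok -15.0 131.0 63.0 | 270 150 ok -21.0 134.0 67.0 | 
350 400 ok 2.0 105.0 73.0 | 350 350 ok -3.0 110.0 73.0 | 350 300 ok -8.0 114.0 74.0 | 350 250 ok -14.0 118.0 75.0 | 350 200 ok -19.0 121.0 78.0 | 350 150 ok -25.0 124.0 81.0 | 
450 400 ok -1.0 93.0 87.0 | 450 350 ok -6.0 98.0 88.0 | 450 300 ok -11.0 102.0 89.0 | 450 250 ok -16.0 105.0 91.0 | 450 200 ok -21.0 108.0 93.0 | 450 150 ok -27.0 111.0 96.0 | 
550 400 ok -1.0 80.0 101.0 | 550 350 ok -6.0 84.0 102.0 | 550 300 ok -11.0 88.0 103.0 | 550 250 ok -16.0 91.0 104.0 | 550 200 ok -21.0 94.0 107.0 | 550 150 ok -26.0 96.0 109.0 |
```

```bash
python3 - <<'E'
from h import *
print("cam side pos",-cam("side")[1].T@cam("side")[2],"top",-cam("top")[1].T@cam("top")[2])
for n in("top","side"):
    p,d=read_camera(n);C=cloud(n,d)[d>0]
    m=(C[:,0]<150)&(C[:,1]>0)&(np.hypot(C[:,0],C[:,1])<1250)&(np.hypot(C[:,0],C[:,1])>130)&(C[:,2]>-300)&(C[:,2]<1500)
    P=C[m];print(n,len(P))
    H,_=np.histogramdd(P,bins=[np.arange(-1250,151,200),np.arange(0,1251,250),[-300,-20,30,200,400,700,1000,1500]])
    for i,j,k in np.argwhere(H>8):print((-1250+200*i,250*j,[-300,-20,30,200,400,700,1000][k]),int(H[i,j,k]))
    if n=="side":cv2.imwrite("pics/s2.png",p[:,:,::-1])
E
```

```text
cam side pos [ 442.93261718 -857.75804186  984.7572063 ] top [ 283.74834251  -70.99898748 1315.44332887]
top 13529
(np.int64(-250), np.int64(250), -20) 1230
(np.int64(-250), np.int64(500), -20) 2412
(np.int64(-50), np.int64(0), -20) 274
(np.int64(-50), np.int64(0), 200) 165
(np.int64(-50), np.int64(0), 700) 1402
(np.int64(-50), np.int64(250), -20) 839
(np.int64(-50), np.int64(500), -20) 7200
side 15296
(np.int64(-850), np.int64(250), -300) 109
(np.int64(-850), np.int64(500), -300) 505
(np.int64(-850), np.int64(750), -300) 449
(np.int64(-850), np.int64(750), -20) 18
(np.int64(-850), np.int64(750), 30) 618
(np.int64(-650), np.int64(250), -300) 339
(np.int64(-650), np.int64(500), -300) 1579
(np.int64(-650), np.int64(500), -20) 99
(np.int64(-650), np.int64(500), 30) 22
(np.int64(-650), np.int64(750), -300) 1939
(np.int64(-650), np.int64(750), -20) 373
(np.int64(-650), np.int64(750), 30) 723
(np.int64(-650), np.int64(750), 200) 189
(np.int64(-650), np.int64(1000), -300) 717
(np.int64(-650), np.int64(1000), -20) 153
(np.int64(-650), np.int64(1000), 30) 574
(np.int64(-650), np.int64(1000), 200) 411
(np.int64(-450), np.int64(1000), -300) 453
(np.int64(-450), np.int64(1000), -20) 76
(np.int64(-450), np.int64(1000), 30) 129
(np.int64(-250), np.int64(0), -20) 827
(np.int64(-250), np.int64(250), -20) 657
(np.int64(-250), np.int64(500), -20) 1367
(np.int64(-250), np.int64(750), -20) 119
(np.int64(-50), np.int64(0), -20) 788
(np.int64(-50), np.int64(0), 30) 114
(np.int64(-50), np.int64(0), 200) 656
(np.int64(-50), np.int64(1000), -300) 310
(np.int64(-50), np.int64(1000), 30) 386
(np.int64(-50), np.int64(1000), 200) 590
```

View pics/s2.png

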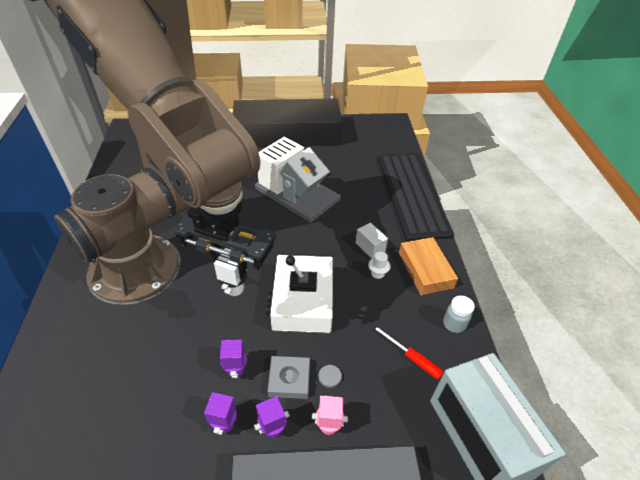

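The lamp is held (side pixel (228,272)) and its stand is empty. Since moves cannot tilt the tool, I'll use the reach limit. Stretching past the arm's range at azimuth 135°, high up where it is clear, should lean the fingers outward, which is the tilt the port needs.

Call:
carry_out(
  moves=[
    {"dx": 0.044, "dy": 0.001, "dz": -0.02, "twist": -8},
    {"dx": 0.088, "dy": 0.002, "dz": -0.04, "twist": -16},
    {"dx": 0.132, "dy": 0.003, "dz": -0.06, "twist": -24},
    {"dx": 0.176, "dy": 0.004, "dz": -0.08, "twist": -32},
    {"dx": 0.22, "dy": 0.004, "dz": -0.1, "twist": -40},
  ],
)

```text
t: 6.8
eef_pos: [424.1, -59.7, 369.4]
tcp_rot: [3.141, 0.0, 1.843]
ft_force: [1.3, -0.4, -1.7]
opening: 0.484
```

Call:
carry_out(
  moves=[
    {"dx": 0.035, "dy": -0.02, "dz": -0.02, "twist": -8},
    {"dx": 0.07, "dy": -0.04, "dz": -0.04, "twist": -16},
    {"dx": 0.105, "dy": -0.06, "dz": -0.06, "twist": -24},
    {"dx": 0.14, "dy": -0.08, "dz": -0.08, "twist": -29.7},
    {"dx": 0.175, "dy": -0.1, "dz": -0.1, "twist": -29.7},
  ],
)

```text
t: 7.3
eef_pos: [279.7, 81.9, 469.4]
tcp_rot: [3.141, -0.0, 2.359]
ft_force: [0.9, 0.8, -1.8]
opening: 0.482
```

```bash
python3 -c "
from h import *
go([0,450,600],45)
go([-400,307,650],45)"
```

```text
t 7.30 pos [279.7  81.9 469.4] tool z [ 0.  0. -1.] yaz 45.1 j [  3.2 -12.6 100.5   0.   92.1 -41.9] F [ 0.9  0.8 -1.8] op 0.482
 shift mm [ 457.9   63.6 -130.6] twist 0.1
t 7.30 pos [279.7  81.9 469.4] tool z [ 0.  0. -1.] yaz 45.1 j [  3.2 -12.6 100.5   0.   92.1 -41.9] F [ 0.9  0.8 -1.8] op 0.482
 shift mm [ 640.5 -319.9 -180.6] twist 0.1
```

Call:
carry_out(
  moves=[
    {"dx": 0.02, "dy": 0.04, "dz": -0.02, "twist": 0},
    {"dx": 0.05, "dy": 0.08, "dz": -0.04, "twist": 0},
    {"dx": 0.09, "dy": 0.1, "dz": -0.06, "twist": 0},
    {"dx": 0.13, "dy": 0.12, "dz": -0.08, "twist": 0},
    {"dx": 0.17, "dy": 0.14, "dz": -0.1, "twist": 0},
  ],
)

```text
t: 7.8
eef_pos: [259.0, 301.9, 569.1]
tcp_rot: [-3.141, 0.0, 2.356]
ft_force: [2.0, -0.3, -1.6]
opening: 0.485
```

Call:
carry_out(
  moves=[
    {"dx": 0.045, "dy": 0, "dz": -0.02, "twist": 0},
    {"dx": 0.09, "dy": 0, "dz": -0.03, "twist": 0},
    {"dx": 0.135, "dy": 0, "dz": -0.04, "twist": 0},
    {"dx": 0.18, "dy": 0, "dz": -0.05, "twist": 0},
    {"dx": 0.225, "dy": -0.02, "dz": -0.06, "twist": 0},
  ],
)

```text
t: 8.3
eef_pos: [86.1, 447.3, 627.3]
tcp_rot: [-3.139, 0.001, 2.355]
ft_force: [1.1, 1.3, -1.0]
opening: 0.483
```

Call:
carry_out(
  moves=[
    {"dx": 0.04, "dy": -0.025, "dz": 0, "twist": 0},
    {"dx": 0.08, "dy": -0.05, "dz": 0, "twist": 0},
    {"dx": 0.12, "dy": -0.08, "dz": 0, "twist": 0},
    {"dx": 0.16, "dy": -0.11, "dz": 0, "twist": 0},
    {"dx": 0.2, "dy": -0.14, "dz": 0, "twist": 0},
  ],
)

```text
t: 8.8
eef_pos: [-155.7, 487.6, 628.1]
tcp_rot: [-3.142, 0.0, 2.356]
ft_force: [0.6, 1.1, -2.5]
opening: 0.48
```

```bash
python3 -c "
from h import *
go([-400,307,650],45)"
```

```text
t 8.80 pos [-155.7  487.6  628.1] tool z [ 0. -0. -1.] yaz 45.0 j [100.3  11.3  54.7  -0.  114.   55.3] F [ 0.6  1.1 -2.5] op 0.480
 shift mm [  44.9 -300.5  -21.9] twist -0.0
```

Call:
carry_out(
  moves=[
    {"dx": 0.01, "dy": -0.045, "dz": -0.01, "twist": 0},
    {"dx": 0.02, "dy": -0.09, "dz": -0.02, "twist": 0},
    {"dx": 0.03, "dy": -0.135, "dz": -0.02, "twist": 0},
    {"dx": 0.04, "dy": -0.18, "dz": -0.02, "twist": 0},
    {"dx": 0.045, "dy": -0.225, "dz": -0.02, "twist": 0},
  ],
)

```text
t: 9.3
eef_pos: [-346.3, 359.5, 647.7]
tcp_rot: [-3.142, 0.001, 2.356]
ft_force: [-0.4, 1.1, -3.0]
opening: 0.484
```

Call:
carry_out(
  moves=[
    {"dx": 0.02, "dy": -0.04, "dz": 0, "twist": 0},
    {"dx": 0.06, "dy": -0.07, "dz": 0, "twist": 0},
    {"dx": 0.1, "dy": -0.075, "dz": 0, "twist": 0},
    {"dx": 0.14, "dy": -0.075, "dz": 0, "twist": 0},
    {"dx": 0.18, "dy": -0.075, "dz": 0, "twist": 0},
  ],
)

```text
t: 9.8
eef_pos: [-519.2, 428.1, 648.1]
tcp_rot: [3.142, 0.002, 2.357]
ft_force: [-0.6, 1.3, -1.3]
opening: 0.484
```

Call:
carry_out(
  moves=[
    {"dx": 0.02, "dy": 0, "dz": 0, "twist": 0},
    {"dx": 0.04, "dy": 0, "dz": 0, "twist": 0},
    {"dx": 0.06, "dy": 0, "dz": 0, "twist": 0},
    {"dx": 0.08, "dy": 0, "dz": 0, "twist": 0},
    {"dx": 0.1, "dy": 0, "dz": 0, "twist": 0},
  ],
)

```text
t: 10.3
eef_pos: [-557.7, 472.0, 615.5]
tcp_rot: [-3.14, -0.03, 2.356]
ft_force: [0.9, 0.3, -1.4]
opening: 0.481
```

```bash
python3 -c "
from h import *
go([-400,307,650],45)"
```

```text
t 10.30 pos [-557.7  472.   615.5] tool z [-0.023  0.02  -1.   ] yaz 45.0 j [134.5  42.6   2.7   0.2 133.   89.7] F [ 0.9  0.3 -1.4] op 0.481
 shift mm [-227.1   -5.1  -41.3] twist -0.0
```

Call:
carry_out(
  moves=[
    {"dx": 0, "dy": 0, "dz": 0, "twist": 0},
    {"dx": 0, "dy": 0, "dz": 0, "twist": 0},
  ],
)

```text
t: 10.5
eef_pos: [-557.5, 471.7, 615.1]
tcp_rot: [-3.14, -0.027, 2.356]
ft_force: [-0.9, 0.8, -1.7]
opening: 0.485
```

```bash
python3 -c "
from h import *
go([-400,307,650],45);print(state()['joints'],state()['qvel'])"
```

```text
t 10.50 pos [-557.5  471.7  615.1] tool z [-0.021  0.018 -1.   ] yaz 45.0 j [134.5  42.6   2.7   0.2 133.1  89.7] F [-0.9  0.8 -1.7] op 0.485
 shift mm [-226.8   -5.1  -41.1] twist -0.0
[2.34812413 0.74366603 0.04739862 0.00299606 2.32323015 1.56528216] [ 0.00095599 -0.00810724 -0.00058415  0.00049785  0.00409819  0.00145396]
```

Call:
carry_out(
  moves=[
    {"dx": 0.1, "dy": 0, "dz": -0.1, "twist": 0},
    {"dx": 0.2, "dy": 0, "dz": -0.2, "twist": 0},
    {"dx": 0.3, "dy": 0, "dz": -0.3, "twist": 0},
    {"dx": 0.3, "dy": 0, "dz": -0.3, "twist": 0},
    {"dx": 0.3, "dy": 0, "dz": -0.3, "twist": 0},
  ],
)

```text
t: 11.0
eef_pos: [-550.3, 479.4, 622.9]
tcp_rot: [-3.138, -0.052, 2.356]
ft_force: [0.1, 0.7, -1.9]
opening: 0.481
```

```bash
python3 -c "
from h import *
go([-400,307,650],45);print(state()['joints'],state()['qvel'])"
```

```text
t 11.00 pos [-550.3  479.4  622.9] tool z [-0.04   0.034 -0.999] yaz 45.0 j [133.6  42.    2.7   0.4 132.3  89. ] F [ 0.1  0.7 -1.9] op 0.481
 shift mm [-226.4  -15.7  -38.9] twist -0.0
[2.33259452 0.73301039 0.04771811 0.00679531 2.30868678 1.55248951] [-0.01895853 -0.00614901  0.00381542  0.00098841  0.0087466  -0.02037307]
```

Pushing past reach does tilt the tool the right way, by 1.5° in the last call. The new orientation becomes the base for the next call, so several one-row calls may gain faster.

Call:
carry_out(
  moves=[
    {"dx": 0.3, "dy": -0.02, "dz": -0.3, "twist": 0},
  ],
)

```text
t: 11.1
eef_pos: [-552.0, 481.1, 627.2]
tcp_rot: [-3.136, -0.075, 2.355]
ft_force: [-0.6, 0.5, -2.6]
opening: 0.483
```

Call:
carry_out(
  moves=[
    {"dx": 0.3, "dy": -0.02, "dz": -0.3, "twist": 0},
  ],
)

```text
t: 11.2
eef_pos: [-552.9, 481.7, 634.0]
tcp_rot: [-3.134, -0.102, 2.355]
ft_force: [0.5, -0.8, -1.1]
opening: 0.481
```

Call:
carry_out(
  moves=[
    {"dx": 0.3, "dy": -0.02, "dz": -0.3, "twist": 0},
  ],
)

```text
t: 11.3
eef_pos: [-553.2, 482.0, 641.3]
tcp_rot: [-3.132, -0.128, 2.355]
ft_force: [0.9, 0.8, -1.5]
opening: 0.485
```

Call:
carry_out(
  moves=[
    {"dx": 0.3, "dy": -0.02, "dz": -0.3, "twist": 0},
    {"dx": 0.3, "dy": -0.02, "dz": -0.3, "twist": 0},
  ],
)

```text
t: 11.5
eef_pos: [-550.8, 480.0, 652.7]
tcp_rot: [-3.131, -0.156, 2.355]
ft_force: [0.9, -0.4, -1.6]
opening: 0.481
```

```bash
python3 -c "
from h import *
go([-400,307,650],45);print(state()['joints'],state()['qvel'])"
```

```text
t 11.50 pos [-550.8  480.   652.7] tool z [-0.117  0.102 -0.988] yaz 45.0 j [133.4  39.8   2.7   1.1 128.6  89.2] F [ 0.9 -0.4 -1.6] op 0.481
 shift mm [-226.6  -15.8  -32.6] twist 0.0
[2.328776   0.6945774  0.04771932 0.01924919 2.24393879 1.55691639] [-0.00691863 -0.03860488  0.0060102   0.00100775  0.04358993 -0.00409351]
```

Call:
carry_out(
  moves=[
    {"dx": 0.3, "dy": -0.07, "dz": -0.25, "twist": 0},
  ],
)

```text
t: 11.6
eef_pos: [-556.9, 478.1, 656.4]
tcp_rot: [-3.129, -0.179, 2.354]
ft_force: [-0.3, 0.0, -2.0]
opening: 0.484
```

Call:
carry_out(
  moves=[
    {"dx": 0.3, "dy": -0.07, "dz": -0.25, "twist": 0},
  ],
)

```text
t: 11.7
eef_pos: [-563.4, 475.1, 661.4]
tcp_rot: [-3.126, -0.204, 2.354]
ft_force: [-0.6, -0.8, -1.7]
opening: 0.483
```

Call:
carry_out(
  moves=[
    {"dx": 0.3, "dy": -0.07, "dz": -0.25, "twist": 0},
  ],
)

```text
t: 11.8
eef_pos: [-568.4, 472.0, 667.6]
tcp_rot: [-3.124, -0.23, 2.354]
ft_force: [0.3, 0.0, -2.4]
opening: 0.481
```

Call:
carry_out(
  moves=[
    {"dx": 0.3, "dy": -0.07, "dz": -0.25, "twist": 0},
  ],
)

```text
t: 11.9
eef_pos: [-572.5, 468.6, 674.6]
tcp_rot: [-3.121, -0.256, 2.354]
ft_force: [-0.1, 0.3, -1.8]
opening: 0.482
```

```bash
cat >> h.py <<'E'
def tilt():
    p,R,s=pose();z=R[:,2];print("tilt %.2f az %.2f"%(np.degrees(np.arccos(-z[2])),np.degrees(np.arctan2(z[1],z[0]))))
E
python3 -c "
from h import *
go([-400,307,650],45);tilt();print(state()['joints'])"
```

```text
t 11.90 pos [-572.5  468.6  674.6] tool z [-0.193  0.165 -0.967] yaz 45.2 j [135.2  38.4   2.8   1.3 124.1  91.1] F [-0.1  0.3 -1.8] op 0.482
 shift mm [-234.8    7.6  -36.2] twist 0.2
tilt 14.72 az 139.46
[2.35955164 0.67022977 0.04849991 0.02285621 2.166546   1.58929887]
```

Call:
carry_out(
  moves=[
    {"dx": -0.02, "dy": 0.045, "dz": 0, "twist": 0},
    {"dx": -0.02, "dy": 0.09, "dz": 0, "twist": 0},
    {"dx": -0.01, "dy": 0.13, "dz": 0, "twist": 0},
  ],
)

```text
t: 12.2
eef_pos: [-471.8, 552.3, 669.8]
tcp_rot: [-3.121, -0.253, 2.355]
ft_force: [-0.9, 0.4, 0.1]
opening: 0.483
```

Call:
carry_out(
  moves=[
    {"dx": 0.3, "dy": 0.02, "dz": -0.2, "twist": 0},
  ],
)

```text
t: 12.3
eef_pos: [-475.6, 565.3, 680.0]
tcp_rot: [-3.123, -0.273, 2.347]
ft_force: [-0.1, 0.4, -0.6]
opening: 0.485
```

Call:
carry_out(
  moves=[
    {"dx": 0.3, "dy": 0.02, "dz": -0.2, "twist": 0},
  ],
)

```text
t: 12.4
eef_pos: [-482.6, 568.6, 678.8]
tcp_rot: [-3.122, -0.291, 2.35]
ft_force: [0.4, 0.7, -3.8]
opening: 0.482
```

Call:
carry_out(
  moves=[
    {"dx": 0.3, "dy": 0.02, "dz": -0.2, "twist": 0},
  ],
)

```text
t: 12.5
eef_pos: [-484.8, 568.5, 691.3]
tcp_rot: [-3.126, -0.333, 2.353]
ft_force: [-0.1, -0.9, -1.2]
opening: 0.481
```

Call:
carry_out(
  moves=[
    {"dx": 0.3, "dy": 0.02, "dz": -0.2, "twist": 0},
  ],
)

```text
t: 12.6
eef_pos: [-485.4, 568.6, 700.4]
tcp_rot: [-3.128, -0.363, 2.353]
ft_force: [-0.2, -1.0, -1.8]
opening: 0.483
```

Call:
carry_out(
  moves=[
    {"dx": 0.3, "dy": 0.02, "dz": -0.2, "twist": 0},
  ],
)

```text
t: 12.7
eef_pos: [-485.8, 569.8, 707.8]
tcp_rot: [-3.13, -0.39, 2.353]
ft_force: [0.5, -0.7, -1.7]
opening: 0.486
```

```bash
python3 -c "
from h import *
go([-400,307,650],45);tilt();print(state()['joints'])"
```

```text
t 12.70 pos [-485.8  569.8  707.8] tool z [-0.276  0.261 -0.925] yaz 45.1 j [123.6  36.5   2.7   5.6 118.8  82.3] F [ 0.5 -0.7 -1.7] op 0.486
 shift mm [-250.3 -124.8  -38.9] twist 0.1
tilt 22.34 az 136.60
[2.15747784 0.63758743 0.04739323 0.09761296 2.07363525 1.43671616]
```

Call:
carry_out(
  moves=[
    {"dx": 0.3, "dy": 0.03, "dz": -0.15, "twist": 0},
  ],
)

```text
t: 12.8
eef_pos: [-487.7, 574.9, 712.1]
tcp_rot: [-3.131, -0.417, 2.352]
ft_force: [0.2, 0.3, -1.7]
opening: 0.479
```

Call:
carry_out(
  moves=[
    {"dx": 0.3, "dy": 0.03, "dz": -0.15, "twist": 0},
  ],
)

```text
t: 12.9
eef_pos: [-489.6, 580.7, 715.6]
tcp_rot: [-3.133, -0.443, 2.351]
ft_force: [-0.0, -0.3, -1.2]
opening: 0.484
```

Call:
carry_out(
  moves=[
    {"dx": 0.3, "dy": 0.03, "dz": -0.15, "twist": 0},
  ],
)

```text
t: 13.0
eef_pos: [-490.8, 585.2, 720.6]
tcp_rot: [-3.134, -0.469, 2.35]
ft_force: [-0.2, 0.3, -1.9]
opening: 0.482
```

Call:
carry_out(
  moves=[
    {"dx": 0.3, "dy": 0.03, "dz": -0.15, "twist": 0},
  ],
)

```text
t: 13.1
eef_pos: [-491.4, 588.7, 727.0]
tcp_rot: [-3.136, -0.497, 2.35]
ft_force: [0.0, -0.4, -1.8]
opening: 0.485
```

```bash
python3 -c "
from h import *
go([-400,307,650],45);tilt();print(state()['joints'])"
```

```text
t 13.10 pos [-491.4  588.7  727. ] tool z [-0.339  0.335 -0.879] yaz 44.8 j [122.8  35.9   2.8   6.5 113.3  82.1] F [ 0.  -0.4 -1.8] op 0.485
 shift mm [-269.3 -133.3  -57.7] twist -0.2
tilt 28.46 az 135.35
[2.14342917 0.62676322 0.04799754 0.1128784  1.97789658 1.43339674]
```

Call:
carry_out(
  moves=[
    {"dx": 0.3, "dy": 0.03, "dz": -0.15, "twist": 0},
  ],
)

```text
t: 13.2
eef_pos: [-491.4, 591.3, 734.5]
tcp_rot: [-3.138, -0.525, 2.35]
ft_force: [-0.5, -0.0, -1.5]
opening: 0.483
```

Call:
carry_out(
  moves=[
    {"dx": -0.03, "dy": 0.01, "dz": 0, "twist": 0},
    {"dx": -0.07, "dy": 0.02, "dz": 0, "twist": 0},
    {"dx": -0.11, "dy": 0.04, "dz": 0, "twist": 0},
    {"dx": -0.15, "dy": 0.06, "dz": 0, "twist": 0},
    {"dx": -0.15, "dy": 0.06, "dz": 0, "twist": 0},
  ],
)

```text
t: 13.7
eef_pos: [-355.6, 539.2, 658.6]
tcp_rot: [-3.138, -0.524, 2.35]
ft_force: [0.3, 1.0, -0.9]
opening: 0.48
```

```bash
python3 -c "
from h import *
go([0,500,600],45);tilt();print(state()['joints'])"
```

```text
t 13.70 pos [-355.6  539.2  658.6] tool z [-0.354  0.354 -0.866] yaz 44.7 j [113.   11.2  55.7  10.9  85.   70.1] F [ 0.3  1.  -0.9] op 0.480
 shift mm [-269.7  225.3  -89. ] twist -0.3
tilt 30.03 az 135.02
[1.97167999 0.19572214 0.97178132 0.18969143 1.48384572 1.22283019]
```

```bash
python3 -c "
from h import *
p,R,s=pose();q=p
for w in ([50,560,600],[400,400,460],[572,203,292]):
    d=np.array(w)-q;print((R.T@d).round(0),np.linalg.norm(d).round());q=np.array(w)"
```

```text
[-263.  303.  -85.] 410.0
[-382.  137.  -59.] 410.0
[-310.  -16.   15.] 311.0
```

Call:
carry_out(
  moves=[
    {"dx": -0.029, "dy": 0.034, "dz": -0.009, "twist": 0},
    {"dx": -0.058, "dy": 0.067, "dz": -0.019, "twist": 0},
    {"dx": -0.088, "dy": 0.101, "dz": -0.028, "twist": 0},
    {"dx": -0.117, "dy": 0.135, "dz": -0.038, "twist": 0},
    {"dx": -0.146, "dy": 0.168, "dz": -0.047, "twist": 0},
  ],
)

```text
t: 14.2
eef_pos: [-130.7, 551.9, 626.8]
tcp_rot: [-3.139, -0.524, 2.35]
ft_force: [0.3, 1.0, -2.1]
opening: 0.484
```

Call:
carry_out(
  moves=[
    {"dx": -0.029, "dy": 0.034, "dz": -0.009, "twist": 0},
    {"dx": -0.058, "dy": 0.067, "dz": -0.019, "twist": 0},
    {"dx": -0.088, "dy": 0.101, "dz": -0.028, "twist": 0},
    {"dx": -0.117, "dy": 0.135, "dz": -0.038, "twist": 0},
    {"dx": -0.157, "dy": 0.149, "dz": -0.044, "twist": 0},
  ],
)

```text
t: 14.7
eef_pos: [87.3, 545.7, 585.2]
tcp_rot: [-3.139, -0.523, 2.349]
ft_force: [0.5, 1.6, -2.3]
opening: 0.483
```

Call:
carry_out(
  moves=[
    {"dx": -0.042, "dy": 0.015, "dz": -0.006, "twist": 0},
    {"dx": -0.085, "dy": 0.03, "dz": -0.013, "twist": 0},
    {"dx": -0.127, "dy": 0.046, "dz": -0.02, "twist": 0},
    {"dx": -0.17, "dy": 0.061, "dz": -0.026, "twist": 0},
    {"dx": -0.212, "dy": 0.076, "dz": -0.033, "twist": 0},
  ],
)

```text
t: 15.2
eef_pos: [280.8, 454.9, 507.8]
tcp_rot: [-3.14, -0.522, 2.35]
ft_force: [0.5, 0.6, -1.5]
opening: 0.483
```

```bash
python3 -c "
from h import *
go([572,203,292],45);tilt();print(state()['joints'])"
```

```text
t 15.20 pos [280.8 454.9 507.8] tool z [-0.352  0.354 -0.867] yaz 44.7 j [36.3 10.2 78.1 29.7 95.7 -6.4] F [ 0.5  0.6 -1.5] op 0.483
 shift mm [-440.3   30.2   -4.4] twist -0.3
tilt 29.92 az 134.84
[ 0.6342792   0.17769216  1.36321797  0.51866672  1.67053196 -0.11083437]
```

Call:
carry_out(
  moves=[
    {"dx": -0.044, "dy": 0.003, "dz": 0, "twist": 0},
    {"dx": -0.088, "dy": 0.006, "dz": 0, "twist": 0},
    {"dx": -0.132, "dy": 0.009, "dz": 0, "twist": 0},
    {"dx": -0.176, "dy": 0.012, "dz": 0, "twist": 0},
    {"dx": -0.22, "dy": 0.015, "dz": -0.002, "twist": 0},
  ],
)

```text
t: 15.7
eef_pos: [425.8, 328.9, 399.4]
tcp_rot: [-3.14, -0.521, 2.35]
ft_force: [0.9, 0.7, -1.9]
opening: 0.484
```

Call:
carry_out(
  moves=[
    {"dx": -0.044, "dy": 0.003, "dz": 0, "twist": 0},
    {"dx": -0.088, "dy": 0.006, "dz": 0, "twist": 0},
    {"dx": -0.132, "dy": 0.009, "dz": 0, "twist": 0},
    {"dx": -0.176, "dy": 0.012, "dz": 0, "twist": 0},
    {"dx": -0.22, "dy": 0.015, "dz": -0.002, "twist": 0},
  ],
)

```text
t: 16.2
eef_pos: [571.2, 203.0, 291.1]
tcp_rot: [-3.139, -0.521, 2.35]
ft_force: [-0.3, -0.2, -1.9]
opening: 0.481
```

Call:
carry_out(
  moves=[
    {"dx": 0, "dy": 0, "dz": 0, "twist": 0},
    {"dx": 0, "dy": 0, "dz": 0, "twist": 0},
  ],
)

```text
t: 16.4
eef_pos: [570.4, 203.7, 291.3]
tcp_rot: [-3.138, -0.522, 2.348]
ft_force: [-0.4, -0.3, -1.5]
opening: 0.489
```

```bash
python3 -c "
from h import *
n=np.array([.3536,-.3536,.866]);P=np.array([509.9,265.1,140.2])
go(P+n*(63+40),45);tilt()
for nm in('top','side'):
    p,d=read_camera(nm);np.save(nm+'1.npy',d);cv2.imwrite(f'pics/{nm}1.png',p[:,:,::-1])
    print(proj(nm,P),proj(nm,P+n*175))
a=cv2.imread('pics/top1.png')[130:290,110:270];b=cv2.imread('pics/side1.png')[90:250,240:400]
cv2.imwrite('pics/a1.png',cv2.resize(np.hstack([a,b]),(800,400),interpolation=2))"
```

```text
t 16.40 pos [570.4 203.7 291.3] tool z [-0.353  0.353 -0.867] yaz 44.6 j [  3.6  30.5  78.7  22.   91.6 -44.5] F [-0.4 -0.3 -1.5] op 0.489
 shift mm [-0.8  0.6 71. ] twist -0.4
tilt 29.93 az 134.99
[176.01126204 220.25113457] [187.34944071 177.90449662]
[307.13375379 166.3769429 ] [331.47509884 134.45893801]
```

View pics/a1.png

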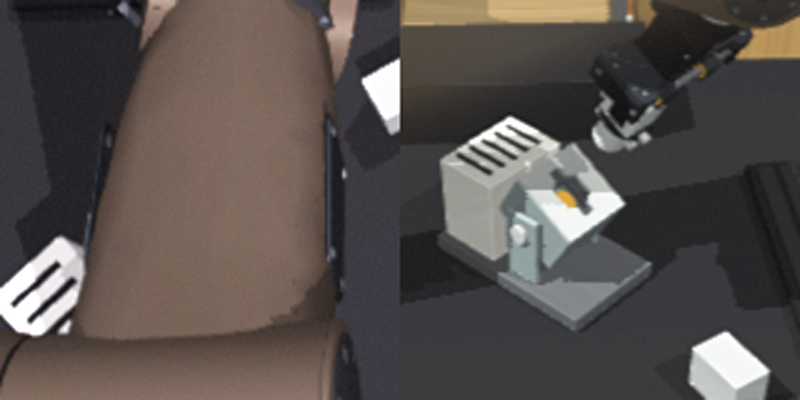

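The arm hides the port from the top camera. The side half shows the lamp (crop (607,137)) over the keyhole (570,190), at matching tilt. I'll fit the shank from the side depth image against the port centre measured by the same camera.

```bash
python3 - <<'E'
from h import *
from scipy.optimize import least_squares
p,R,s=pose();C=cloud("side",np.load("side1.npy"));Q=(C-p)@R  # tool frame
m=(np.hypot(Q[...,0],Q[...,1])<40)&(Q[...,2]>5)&(Q[...,2]<75);V=Q[m]
print(len(V),"max axial",np.percentile(V[:,2],[50,90,95,99,100]).round(1))
for a,b in((15,32),(45,55),(15,55)):
    k=(V[:,2]>a)&(V[:,2]<b)&(np.hypot(V[:,0],V[:,1])<26);W=V[k]
    f=least_squares(lambda c:np.hypot(W[:,0]-c[0],W[:,1]-c[1])-19.5,[0,0],loss="soft_l1");print(a,b,len(W),f.x.round(2),np.abs(f.fun).mean().round(2))
L=V[(V[:,2]>30)&(V[:,2]<42)&(np.hypot(V[:,0],V[:,1])>23)];print("lug pts",len(L),L.mean(0).round(1) if len(L) else "")
K=V[(V[:,2]>60)&(V[:,2]<68)];print("nose pts",len(K),K.mean(0) if len(K) else "",K.min(0),K.max(0))
n=-R[:,2]
for nm,P in(("side",[511.3,264.05,140.9]),("top",[508.4,266.1,139.6])):
    print(nm,"port centre in tool frame",(R.T@(np.array(P)-p)).round(1))
E
```

```text
204 max axial [28.5 48.1 52.7 57.4 59.8]
15 32 21 [-0.86  0.95] 1.41
45 55 27 [0.12 1.42] 1.12
15 55 100 [-0.34  1.19] 1.38
lug pts 16 [-9.9 -1.3 33.2]Traceback (most recent call last):
  File "<stdin>", line 10, in <module>
    return umr_minimum(a, axis, None, out, keepdims, initial, where)
ValueError: zero-size array to reduction operation minimum which has no identity
```

Call:
carry_out(
  moves=[
    {"dx": -0.0012, "dy": 0.0001, "dz": 0.03, "twist": -0.4},
    {"dx": -0.0012, "dy": 0.0001, "dz": 0.06, "twist": -0.4},
    {"dx": -0.0012, "dy": 0.0001, "dz": 0.09, "twist": -0.4},
    {"dx": -0.0012, "dy": 0.0001, "dz": 0.105, "twist": -0.4},
    {"dx": -0.0012, "dy": 0.0001, "dz": 0.105, "twist": -0.4},
  ],
)

```text
t: 17.0
eef_pos: [531.8, 241.9, 200.1]
tcp_rot: [-3.141, -0.523, 2.359]
ft_force: [-0.2, -0.3, -0.4]
opening: 0.484
```

Call:
carry_out(
  moves=[
    {"dx": 0, "dy": 0, "dz": 0.005, "twist": 0},
    {"dx": 0, "dy": 0, "dz": 0.01, "twist": 0},
    {"dx": 0, "dy": 0, "dz": 0.014, "twist": 0},
    {"dx": 0, "dy": 0, "dz": 0.018, "twist": 0},
    {"dx": 0, "dy": 0, "dz": 0.018, "twist": 0},
  ],
)

```text
t: 17.5
eef_pos: [526.9, 247.0, 184.4]
tcp_rot: [-3.141, -0.522, 2.358]
ft_force: [0.6, -0.0, -1.5]
opening: 0.485
```

```bash
python3 -c "
from h import *
n=np.array([.3536,-.3536,.866]);P=np.array([509.9,265.1,140.2])
go(P+n*(63-44),45);tilt();print(pose()[1].T@np.array(state()['ft_force']),state()['moment'])
p,d=read_camera('side')
cv2.imwrite('pics/a2.png',cv2.resize(p[110:230,240:400,::-1],(800,600),interpolation=2))"
```

```text
t 17.50 pos [526.9 247.  184.4] tool z [-0.354  0.352 -0.867] yaz 45.1 j [  7.7  33.3  90.9  24.1  76.3 -47.4] F [ 0.6 -0.  -1.5] op 0.485
 shift mm [-0.5  0.8 31.7] twist 0.1
tilt 29.94 az 135.12
[-1.14979632  0.42123367  1.09761419] [-0.38248972 -0.39023019 -0.05036394]
```

View pics/a2.png

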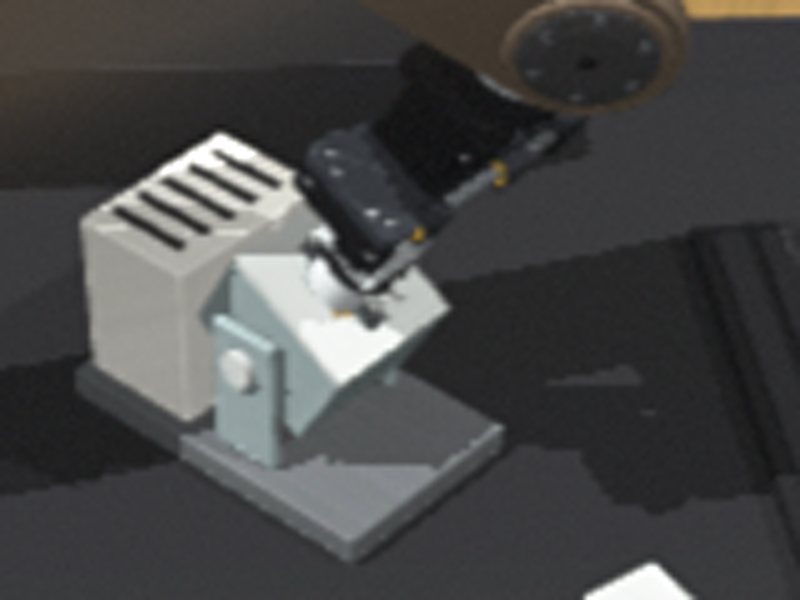

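Call:
carry_out(
  moves=[
    {"dx": 0, "dy": 0.0003, "dz": 0.004, "twist": 0},
    {"dx": 0, "dy": 0.0003, "dz": 0.008, "twist": 0},
    {"dx": 0, "dy": 0.0003, "dz": 0.012, "twist": 0},
    {"dx": 0, "dy": 0.0003, "dz": 0.014, "twist": 0},
    {"dx": 0, "dy": 0.0003, "dz": 0.014, "twist": 0},
  ],
)

```text
t: 18.05
eef_pos: [522.1, 252.2, 172.3]
tcp_rot: [-3.141, -0.523, 2.358]
ft_force: [0.8, 1.0, -1.7]
opening: 0.484
```

```bash
python3 -c "
from h import *
n=np.array([.3536,-.3536,.866]);P=np.array([509.9,265.1,140.2])
go(P+n*(63-44),45);tilt();print(pose()[1].T@np.array(state()['ft_force']),state()['moment'])"
```

```text
t 18.05 pos [522.1 252.2 172.3] tool z [-0.354  0.352 -0.867] yaz 45.1 j [  8.3  33.9  92.1  24.5  74.6 -47.7] F [ 0.8  1.  -1.7] op 0.484
 shift mm [-0.6  0.5 17.7] twist 0.1
tilt 29.94 az 135.16
[-0.75043291  1.3404573   1.58039187] [-0.37209058 -0.31431768 -0.01728576]
```

Call:
carry_out(
  moves=[
    {"dx": 0, "dy": 0, "dz": 0.002, "twist": 0},
    {"dx": 0, "dy": 0, "dz": 0.004, "twist": 0},
    {"dx": 0, "dy": 0, "dz": 0.006, "twist": 0},
    {"dx": 0, "dy": 0, "dz": 0.008, "twist": 0},
    {"dx": 0, "dy": 0, "dz": 0.008, "twist": 0},
  ],
)

```text
t: 18.55
eef_pos: [519.6, 254.9, 165.6]
tcp_rot: [3.141, -0.522, 2.358]
ft_force: [1.4, -1.4, 1.7]
opening: 0.48
```

```bash
python3 -c "
from h import *
n=np.array([.3536,-.3536,.866]);P=np.array([509.9,265.1,140.2])
go(P+n*(63-44),45);tilt();print(pose()[1].T@np.array(state()['ft_force']),state()['moment'])"
```

```text
t 18.55 pos [519.6 254.9 165.6] tool z [-0.353  0.352 -0.867] yaz 45.1 j [  8.5  34.1  92.7  24.7  73.6 -47.9] F [ 1.4 -1.4  1.7] op 0.480
 shift mm [-0.5  0.4 10.1] twist 0.1
tilt 29.91 az 135.07
[-0.91852638 -0.01591416 -2.4526914 ] [-0.4319686  -0.38280801  0.03097903]
```

Call:
carry_out(
  moves=[
    {"dx": 0, "dy": 0, "dz": 0.003, "twist": 0},
    {"dx": 0, "dy": 0, "dz": 0.006, "twist": 0},
    {"dx": 0, "dy": 0, "dz": 0.009, "twist": 0},
    {"dx": 0, "dy": 0, "dz": 0.01, "twist": 0},
    {"dx": 0, "dy": 0, "dz": 0.01, "twist": 0},
  ],
)

```text
t: 19.05
eef_pos: [516.4, 258.2, 157.2]
tcp_rot: [3.141, -0.521, 2.358]
ft_force: [2.3, -3.2, 4.8]
opening: 0.482
```

```bash
python3 -c "
from h import *
n=np.array([.3536,-.3536,.866]);P=np.array([509.9,265.1,140.2])
go(P+n*(63-44),45);tilt()
for i in range(4): read_camera('side');print((pose()[1].T@np.array(state()['ft_force'])).round(2))"
```

```text
t 19.05 pos [516.4 258.2 157.2] tool z [-0.352  0.352 -0.867] yaz 45.1 j [  8.9  34.5  93.5  25.   72.4 -48.2] F [ 2.3 -3.2  4.8] op 0.482
 shift mm [-0.3  0.3  0.5] twist 0.1
tilt 29.87 az 135.01
[-0.91 -0.52 -6.79]
[-0.79 -0.58 -7.76]
[-2.11 -1.03 -7.23]
[-1.84 -0.93 -7.19]
```

Call:
carry_out(
  moves=[
    {"dx": 0, "dy": 0, "dz": 0, "twist": 6},
    {"dx": 0, "dy": 0, "dz": 0, "twist": 12},
    {"dx": 0, "dy": 0, "dz": 0, "twist": 18},
    {"dx": 0, "dy": 0, "dz": 0, "twist": 24},
    {"dx": 0, "dy": 0, "dz": 0, "twist": 30},
  ],
)

```text
t: 19.75
eef_pos: [516.6, 258.4, 157.2]
tcp_rot: [-2.861, -0.445, 1.766]
ft_force: [3.2, -2.7, 4.5]
opening: 0.483
```

```bash
python3 -c "
from h import *
n=np.array([.3536,-.3536,.866]);P=np.array([509.9,265.1,140.2])
go(P+n*(63-44));tilt();print(pose()[1].T@np.array(state()['ft_force']),state()['moment'])"
```

```text
t 19.75 pos [516.6 258.4 157.2] tool z [-0.352  0.352 -0.867] yaz 18.2 j [  8.9  34.5  93.5  25.   72.3 -17.9] F [ 3.2 -2.7  4.5] op 0.483
 shift mm [-0.2  0.1  0.5] twist None
tilt 29.86 az 134.94
[-1.02968481  0.95296591 -5.95498783] [-0.4693408  -0.50076903 -0.0440456 ]
```

Call:
carry_out(
  moves=[
    {"dx": 0, "dy": 0, "dz": 0, "twist": 6},
    {"dx": 0, "dy": 0, "dz": 0, "twist": 12},
    {"dx": 0, "dy": 0, "dz": 0, "twist": 18},
    {"dx": 0, "dy": 0, "dz": 0, "twist": 24},
    {"dx": 0, "dy": 0, "dz": 0, "twist": 30},
  ],
)

```text
t: 20.25
eef_pos: [516.6, 258.3, 157.2]
tcp_rot: [-2.68, -0.251, 1.247]
ft_force: [3.3, -3.3, 5.7]
opening: 0.481
```

Call:
carry_out(
  moves=[
    {"dx": 0, "dy": 0, "dz": 0, "twist": 6},
    {"dx": 0, "dy": 0, "dz": 0, "twist": 12},
    {"dx": 0, "dy": 0, "dz": 0, "twist": 17},
    {"dx": 0, "dy": 0, "dz": 0, "twist": 20},
    {"dx": 0, "dy": 0, "dz": 0, "twist": 20},
  ],
)

```text
t: 20.75
eef_pos: [516.5, 258.3, 157.2]
tcp_rot: [-2.627, -0.087, 0.937]
ft_force: [3.8, -3.8, 4.5]
opening: 0.48
```

```bash
python3 -c "
from h import *
n=np.array([.3536,-.3536,.866]);P=np.array([509.9,265.1,140.2])
go(P+n*(63-44));tilt();p,R,s=pose();print(R.T@s['ft_force'],R.T@s['moment'])"
```

```text
t 20.75 pos [516.5 258.3 157.2] tool z [-0.352  0.352 -0.867] yaz -33.5 j [ 8.9 34.5 93.5 25.  72.4 31.9] F [ 3.8 -3.8  4.5] op 0.480
 shift mm [0.1 0.3 0.5] twist None
tilt 29.87 az 134.97
[-0.40631204  2.42790318 -6.57701977] [-0.70951787 -0.28803056  0.04558766]
```

Call:
carry_out(
  moves=[
    {"dx": 0, "dy": 0, "dz": 0, "twist": 1.5},
    {"dx": 0, "dy": 0, "dz": 0, "twist": 3},
    {"dx": 0, "dy": 0, "dz": 0, "twist": 3},
  ],
)

```text
t: 21.05
eef_pos: [516.8, 257.9, 156.8]
tcp_rot: [-2.625, -0.062, 0.893]
ft_force: [5.1, -6.2, 2.6]
opening: 0.479
```

```bash
python3 -c "
from h import *
p,R,s=pose();print(np.degrees(s['joints'][5]),R.T@s['ft_force'],R.T@s['moment'])"
```

```text
34.79095031536615 [-1.49439587  5.48898897 -6.18678487] [-1.35705392 -0.39745686 -0.06568215]
```

Call:
carry_out(
  moves=[
    {"dx": 0, "dy": 0, "dz": 0, "twist": -2},
    {"dx": 0, "dy": 0, "dz": 0, "twist": -2},
  ],
)

```text
t: 21.25
eef_pos: [516.5, 258.2, 157.0]
tcp_rot: [-2.626, -0.08, 0.925]
ft_force: [4.6, -4.3, 5.0]
opening: 0.48
```

Call:
carry_out(
  moves=[
    {"dx": 0, "dy": 0, "dz": 0, "twist": -2},
    {"dx": 0, "dy": 0, "dz": 0, "twist": -2},
    {"dx": 0, "dy": 0, "dz": 0, "twist": -2},
    {"dx": 0, "dy": 0, "dz": 0, "twist": -2},
    {"dx": 0, "dy": 0, "dz": 0, "twist": -2},
  ],
  grip=0.075,
)

```text
t: 21.75
eef_pos: [515.7, 258.5, 156.8]
tcp_rot: [-2.627, -0.095, 0.954]
ft_force: [-0.2, -0.6, -0.4]
opening: 0.781
```

```bash
python3 -c "
from h import *
go([0,0,0]);p,R,s=pose();print(R.T@s['ft_force'],R.T@s['moment'])"
```

```text
t 21.75 pos [515.7 258.5 156.8] tool z [-0.354  0.352 -0.866] yaz -32.3 j [ 8.9 34.6 93.5 25.  72.4 30.8] F [-0.2 -0.6 -0.4] op 0.781
 shift mm [-521.8 -182.8  227.4] twist None
[-0.64346029  0.35186525  0.23429391] [-0.21931015 -0.15623809  0.06254555]
```

Call:
carry_out(
  moves=[
    {"dx": 0, "dy": 0, "dz": -0.02, "twist": 0},
    {"dx": 0, "dy": 0, "dz": -0.06, "twist": 0},
    {"dx": 0, "dy": 0, "dz": -0.1, "twist": 0},
    {"dx": 0, "dy": 0, "dz": -0.14, "twist": 0},
    {"dx": 0, "dy": 0, "dz": -0.18, "twist": 0},
  ],
)

```text
t: 22.25
eef_pos: [579.8, 194.5, 314.5]
tcp_rot: [-2.627, -0.095, 0.954]
ft_force: [-0.2, 0.9, -1.2]
opening: 0.788
```

```bash
python3 - <<'E'
from h import *
go([475,-139,250]);tilt()
n=np.array([.3536,-.3536,.866]);P=np.array([511.3,264.05,140.9]);x=np.array([-.6124,.6124,.5]);y=np.cross(n,x)
p,d=read_camera("side");C=cloud("side",d)
Q=np.stack([(C-P)@x,(C-P)@y,(C-P)@n],-1);V=Q[(np.hypot(Q[...,0],Q[...,1])<45)&(Q[...,2]>5)&(Q[...,2]<90)]
print(len(V),V[:,2].max());H=V[V[:,2]>V[:,2].max()-5];print("head top",H.mean(0),cv2.minAreaRect(H[:,:2].astype(np.float32)))
print(np.histogram(V[:,2],np.arange(5,90,5))[0])
cv2.imwrite('pics/a3.png',cv2.resize(p[110:230,240:400,::-1],(800,600),interpolation=2))
E
```

```text
t 22.25 pos [579.8 194.5 314.5] tool z [-0.354  0.352 -0.867] yaz -32.3 j [ 2.8 30.3 75.5 21.7 95.  34.6] F [-0.2  0.9 -1.2] op 0.788
 shift mm [-337.2  109.6  -24.5] twist None
tilt 29.94 az 135.13
437 73.69691763169637
head top [ 1.02803446 -0.43063636 70.05636022] ((1.1540164947509766, -0.6785106658935547), (44.97416687011719, 45.20205307006836), 11.04963207244873)
[  3  11  54  22  17  19  21  18  16  19  19  33 152  33   0   0]
```

View pics/a3.png

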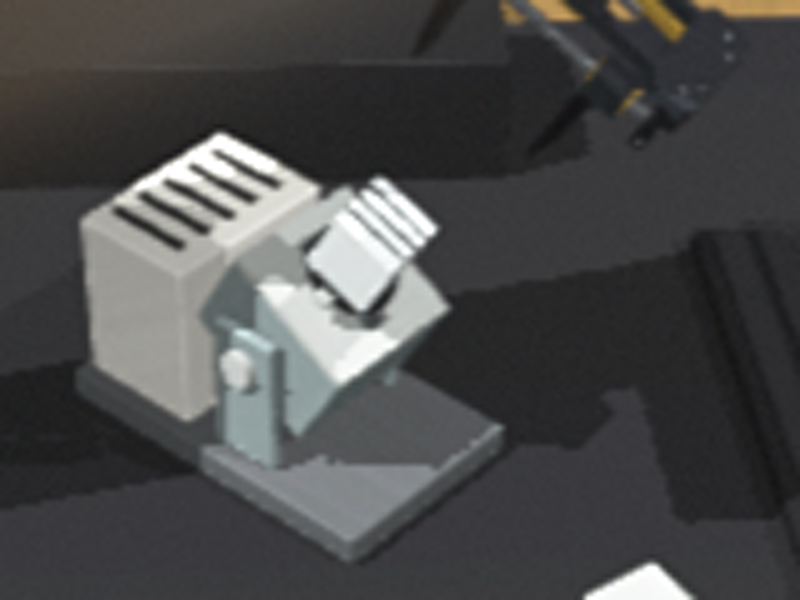

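The head's top stands 68–70 mm above the face with its sides at about 11° (locked should give 68 mm and 10°), so the lamp is locked. Next is the toggle: fingers shut, pushing from its front.

```bash
python3 - <<'E'
from h import *
p,R,s=pose()
for w,o in(([385,-120,250],p),([390,-126,148],[385,-120,250])):print((R.T@(np.array(w)-o)).round(0))
ex=np.array([.9956,-.094,0]);print("ex in tool per mm",(R.T@ex).round(3))
for n in("top","side"):
    q,d=read_camera(n);C=cloud(n,d)
    V=C[(abs(C[...,0]-450)<60)&(abs(C[...,1]+138)<35)&(C[...,2]>145)&(C[...,2]<200)];print(n,len(V),V.mean(0) if len(V) else "")
    if len(V)>5:
        from scipy.optimize import least_squares
        print(least_squares(lambda c:np.linalg.norm(V-c,axis=1)-13,V.mean(0)-[0,0,8],loss="soft_l1").x)
E
```

```text
[-374.   33.   19.]
[-12.  56.  85.]
ex in tool per mm [ 0.498  0.781 -0.378]
top 94 [ 441.5735185  -135.2392735   170.28347091]
[ 443.13927104 -135.54667552  162.01596128]
side 96 [ 446.7253528  -140.98391139  167.59759264]
[ 446.3160118  -135.43302943  162.89198677]
```

Call:
carry_out(
  moves=[
    {"dx": -0.045, "dy": 0.004, "dz": 0, "twist": 0},
    {"dx": -0.09, "dy": 0.008, "dz": 0, "twist": 0},
    {"dx": -0.135, "dy": 0.012, "dz": 0, "twist": 0},
    {"dx": -0.18, "dy": 0.016, "dz": 0.005, "twist": 0},
    {"dx": -0.225, "dy": 0.02, "dz": 0.01, "twist": 0},
  ],
  grip=0.0,
)

```text
t: 22.9
eef_pos: [459.2, 5.9, 271.8]
tcp_rot: [-2.625, -0.095, 0.955]
ft_force: [0.1, -0.8, -0.3]
opening: 0.424
```

Call:
carry_out(
  moves=[
    {"dx": -0.045, "dy": 0.004, "dz": 0.002, "twist": 0},
    {"dx": -0.09, "dy": 0.008, "dz": 0.004, "twist": 0},
    {"dx": -0.135, "dy": 0.012, "dz": 0.008, "twist": 0},
    {"dx": -0.149, "dy": 0.013, "dz": 0.009, "twist": 0},
    {"dx": -0.149, "dy": 0.013, "dz": 0.009, "twist": 0},
  ],
)

```text
t: 23.4
eef_pos: [380.8, -117.7, 244.0]
tcp_rot: [-2.625, -0.095, 0.951]
ft_force: [0.1, 0.6, 0.5]
opening: 0.025
```

Call:
carry_out(
  moves=[
    {"dx": -0.004, "dy": 0.018, "dz": 0.028, "twist": 0},
    {"dx": -0.008, "dy": 0.037, "dz": 0.056, "twist": 0},
    {"dx": -0.012, "dy": 0.056, "dz": 0.085, "twist": 0},
    {"dx": -0.012, "dy": 0.056, "dz": 0.085, "twist": 0},
  ],
)

```text
t: 23.8
eef_pos: [385.5, -121.4, 140.0]
tcp_rot: [-2.621, -0.095, 0.954]
ft_force: [-1.4, 1.0, 0.7]
opening: 0.003
```

```bash
python3 - <<'E'
from h import *
go([390,-126,148]);tilt();print(pose()[1].T@np.array([.9956,-.094,0]))
E
```

```text
t 23.80 pos [ 385.5 -121.4  140. ] tool z [-0.358  0.355 -0.864] yaz -32.2 j [-31.4  29.  109.3   7.   71.5  -1.5] F [-1.4  1.   0.7] op 0.003
 shift mm [ -0.4   1.5 -10.2] twist None
tilt 30.27 az 135.31
[ 0.49656519  0.77542475 -0.39012154]
```

Call:
carry_out(
  moves=[
    {"dx": 0.0, "dy": 0.0015, "dz": -0.01, "twist": 0},
    {"dx": 0.01, "dy": 0.017, "dz": -0.018, "twist": 0},
    {"dx": 0.02, "dy": 0.033, "dz": -0.026, "twist": 0},
    {"dx": 0.03, "dy": 0.048, "dz": -0.034, "twist": 0},
    {"dx": 0.037, "dy": 0.06, "dz": -0.039, "twist": 0},
  ],
)

```text
t: 24.3
eef_pos: [467.4, -134.7, 154.6]
tcp_rot: [-2.632, -0.096, 0.955]
ft_force: [-0.9, 0.4, 1.6]
opening: 0.004
```

Call:
carry_out(
  moves=[
    {"dx": 0.002, "dy": 0.004, "dz": -0.002, "twist": 0},
    {"dx": 0.004, "dy": 0.007, "dz": -0.004, "twist": 0},
    {"dx": 0.006, "dy": 0.01, "dz": -0.005, "twist": 0},
    {"dx": 0.006, "dy": 0.01, "dz": -0.005, "twist": 0},
  ],
)

```text
t: 24.7
eef_pos: [478.2, -136.3, 150.7]
tcp_rot: [-2.627, -0.095, 0.954]
ft_force: [-0.6, 0.3, -0.1]
opening: 0.004
```

```bash
cat > ball.py <<'E'
from h import *
from scipy.optimize import least_squares
go([475,-139,148]);piv=np.array([475,-139.3,94]);ex=np.array([.9956,-.094,0])
for n in("side","top"):
    q,d=read_camera(n);C=cloud(n,d)
    dark=(q.max(2)<110);V=C[(np.abs((C-piv)@ex)<65)&(abs(C[...,1]+138)<35)&(C[...,2]>140)&(C[...,2]<185)&dark];print(n,len(V),(V-piv).mean(0) if len(V) else "")
    if n=="side":cv2.imwrite("pics/b%d.png"%(state()["t"]*100),cv2.resize(q[200:350,220:380,::-1],(640,600),interpolation=2))
E
python3 ball.py; ls pics
```

```text
t 24.70 pos [ 478.2 -136.3  150.7] tool z [-0.353  0.352 -0.867] yaz -32.3 j [-28.1  34.   95.9   8.4  79.1   2. ] F [-0.6  0.3 -0.1] op 0.004
 shift mm [-4.3  0.2  2.6] twist None
side 34 [  7.56781297 -15.14885675  78.86276396]
top 0 
a1.png
a2.png
a3.png
b2475.png
c1.png
g1.png
s2.png
side0.png
side1.png
top0.png
top1.png
```

Call:
carry_out(
  moves=[
    {"dx": 0.002, "dy": 0.003, "dz": -0.0015, "twist": 0},
    {"dx": 0.004, "dy": 0.006, "dz": -0.003, "twist": 0},
    {"dx": 0.004, "dy": 0.006, "dz": -0.003, "twist": 0},
  ],
)

```text
t: 25.1
eef_pos: [482.2, -136.5, 150.5]
tcp_rot: [-2.617, -0.091, 0.955]
ft_force: [-21.5, -1.0, 4.9]
opening: 0.001
```

```bash
python3 ball.py; ls -t pics|head -1|xargs -I{} cp pics/{} pics/last1.png
```

```text
t 25.10 pos [ 482.2 -136.5  150.5] tool z [-0.363  0.354 -0.862] yaz -32.2 j [-27.9  34.6  95.    8.3  80.    2.4] F [-21.5  -1.    4.9] op 0.001
 shift mm [-6.4 -2.8  3.9] twist None
side 36 [ 11.75921903 -14.04526685  76.56329184]
top 0
```

View pics/last1.png

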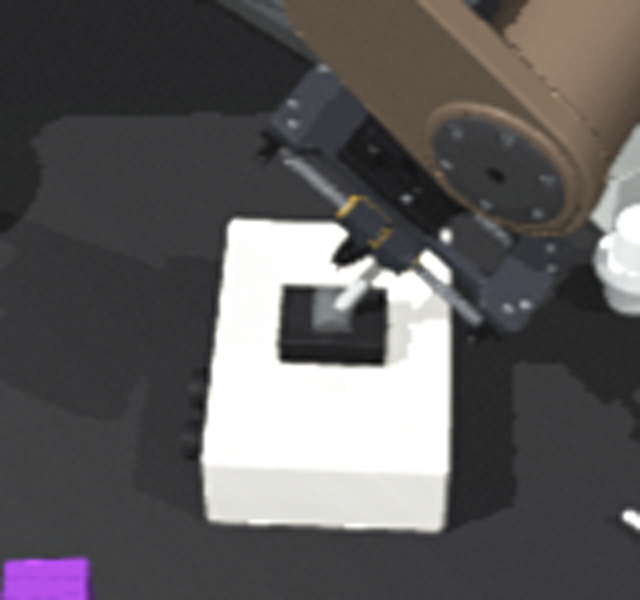

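The toggle now leans to the back (rod from crop (340,305) to (380,270)), and 21 N on the finger shows it is at its stop. I'll back off and check.

Call:
carry_out(
  moves=[
    {"dx": -0.006, "dy": -0.01, "dz": 0.005, "twist": 0},
    {"dx": -0.016, "dy": -0.025, "dz": 0.012, "twist": 0},
    {"dx": -0.03, "dy": -0.046, "dz": 0.015, "twist": 0},
    {"dx": -0.035, "dy": -0.06, "dz": -0.02, "twist": 0},
    {"dx": -0.04, "dy": -0.07, "dz": -0.06, "twist": 0},
  ],
)

```text
t: 25.7
eef_pos: [431.5, -157.8, 233.8]
tcp_rot: [-2.624, -0.095, 0.954]
ft_force: [1.1, -1.0, 0.3]
opening: 0.003
```

Call:
carry_out(
  moves=[
    {"dx": 0.01, "dy": -0.02, "dz": -0.035, "twist": 0},
    {"dx": 0.02, "dy": -0.04, "dz": -0.07, "twist": 0},
    {"dx": 0.03, "dy": -0.06, "dz": -0.105, "twist": 0},
    {"dx": 0.06, "dy": -0.08, "dz": -0.13, "twist": 0},
    {"dx": 0.1, "dy": -0.1, "dz": -0.13, "twist": 0},
  ],
)

```text
t: 26.2
eef_pos: [463.1, -76.5, 406.9]
tcp_rot: [-2.631, -0.096, 0.952]
ft_force: [-0.1, 0.4, -1.3]
opening: 0.004
```

```bash
python3 - <<'E'
from h import *
from scipy.optimize import least_squares
go([475,-139,148]);piv=np.array([475,-139.3,94]);ex=np.array([.9956,-.094,0])
for nm in("side","top"):
    q,d=read_camera(nm);C=cloud(nm,d);cv2.imwrite(f"pics/{nm}9.png",q[:,:,::-1])
    V=C[(np.abs((C-piv)@ex)<65)&(abs(C[...,1]+138)<35)&(C[...,2]>145)&(C[...,2]<200)]
    if len(V)>20:
        c=least_squares(lambda c:np.linalg.norm(V-c,axis=1)-13,V.mean(0)-[0,0,8],loss="soft_l1").x
        print(nm,len(V),"ball",c.round(1),"angle",np.degrees(np.arctan2((c-piv)@ex,c[2]-94)).round(1))
    P=np.array([511.3,264.05,140.9]) if nm=="side" else np.array([508.4,266.1,139.6])
    n=np.array([.3536,-.3536,.866]);x=np.array([-.6124,.6124,.5]);y=np.cross(n,x)
    Q=np.stack([(C-P)@x,(C-P)@y,(C-P)@n],-1);H=Q[(np.hypot(Q[...,0],Q[...,1])<45)&(Q[...,2]>58)&(Q[...,2]<90)]
    if len(H)>20:print(nm,"lamp top",np.median(H[:,2]),cv2.minAreaRect(H[:,:2].astype(np.float32)))
E
```

```text
t 26.20 pos [463.1 -76.5 406.9] tool z [-0.349  0.351 -0.869] yaz -32.4 j [-23.6  18.1  81.6  11.  108.   11.2] F [-0.1  0.4 -1.3] op 0.004
 shift mm [-68.6 163.9 198.7] twist None
side 96 ball [ 512.7 -141.8  160.4] angle 29.6
side lamp top 67.04229415211985 ((-8.486733436584473, -0.9941749572753906), (27.02382469177246, 46.7137451171875), 9.099987030029297)
top lamp top 67.55314690872697 ((0.8112754821777344, 0.5629253387451172), (49.23588562011719, 47.1443977355957), 7.876542091369629)
```

View pics/side9.png

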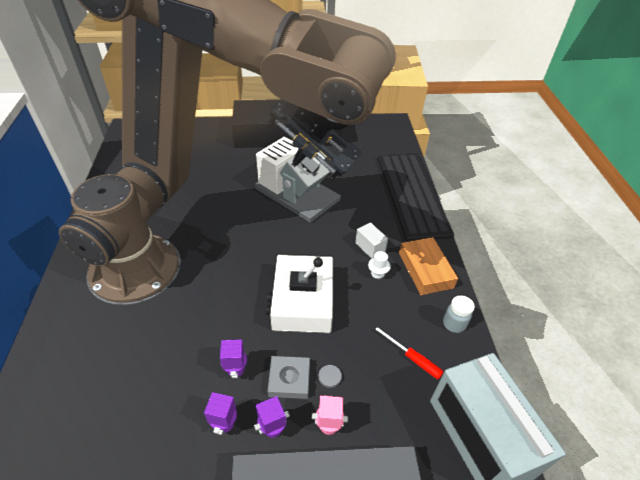

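Toggle ball at side (318,262): it leans about 29.6° to the back, which is the stop. The lamp top is 67–68 mm above the face. The stand is empty and the bystanders have not moved. Handing in.

```bash
python3 -c "
from cell import *
print(job_done())"
```

```text
the job is handed in; nothing more can be done
None
```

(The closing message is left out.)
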